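# Move the ornaments to the display rack in order

## Robot

A 6-joint arm with a two-finger parallel gripper is mounted at the origin on a cart in front of the work surface, level with it; the furniture and walls round the work are solid. World frame = base frame: x ahead of the robot, y to its left, z up, the work surface at z = 0. Lengths are in m, angles in rad, forces in N, time in s.
With the tool pointing down it reaches from about 0.3 to 0.95 m from the base axis. Payload 3.1 kg.
Tool frame: the origin (TCP) lies at the very end of the fingers, on their centre line; the grasp point (between the pads) lies 19 mm behind it (manip.tcp_to_grasp is the distance from the TCP to the grasp point, in m); z points along the fingers, y is the line along which they close (so a half turn about z gives the same grasp; the last joint's range is limited). The gripper opens to 85 mm and grips with 20 to 120 N. Pads are 22 mm wide; open, the fingers measure 114 mm over their backs; the gripper's body (76 mm by 85 mm) begins 54 mm behind the grasp point. The pads swing forward as they close: fully open they stand 13 mm farther back than shut.
Start: joints at [1.163, 0.308, 1.634, -0, 1.2, -0.07], TCP at [0.207, 0.59, 0.205] pointing down, gripper open.
Joint ranges: [-3.06, 3.06], [-0.79, 1.96], [0.05, 2.63], [-1.19, 4.34], [0.05, 2.64], [-2.94, 2.94]. Speed limits (rad/s): [2.79, 2.79, 3.14, 3.14, 3.14, 3.14].

## Interface

Orientations are given as a unit quaternion [w, x, y, z].
In Python, from bench import manip, eyes gives the robot as it stands.
- The arm moves only by the shell command python3 -m creep 'ROWS' [OPENING] [FORCE]. ROWS is JSON, a list of rows, each a list of 2 entries, a list of its own where there are three numbers: the shift along the tool's x, y, z in mm, then the turn, a rotation vector about the tool's x, y, z in degrees. In form: [[[x, y, z], [ax, ay, az]], ...]. A call has 1 to 20 rows; each row shifts and turns the commanded pose from where the row before left it, along the tool's axes as they then stand; what a row does not reach is not made up. A row lasts 1/12 s, in which the tool goes at most 41.7 mm and 7.16 degrees, less where a joint would pass 70% of its speed; a pose out of reach is approached as far as the arm can. A call with a gripper value outside its range is refused whole. OPENING is the closure, from 0 (fully open) to 1 (shut), set as the call begins (- or left out, the last holds). The fingers move at their own pace and stop on an object; FORCE is the grip in N (left out, the last holds). Time passes only in rows, so rows that do not move let the fingers close. It gives the time, the measured TCP pose, the force, the opening and the grip force at its end, in the units of the state.
- manip.get_obs(): the state, without advancing time (a new reading comes with each control period).
- eyes.read_camera(name): name is "side" or "top" or "wrist"; returns the picture (384x512x3 uint8, blue, green, red); there is no depth.
- eyes.camera_info(name): a dict with "fx", "fy", "cx", "cy" (pixels), "xyz" and "orientation" of the camera in the world; the wrist camera has in their place "mount" (4x4, takes a point from camera to tool coordinates, whose origin is the TCP and whose axes are the flange's). Camera axes: x right, y down, z forward; pixel columns grow to the right and rows downward; lengths in m; the calibration is good to about 2 mm. A picture is of the moment at which its call begins: read the wrist's pose just before it. camera_info takes no time and is no camera call.
- manip.hand_in(): hands the job in; it is judged then, once.
The state is a dict: "time_s": time; "qpos": joint angles; "joint_velocities": joint speeds; "tau": joint torques, N m; "ee_pos": TCP position; "ee_rot": TCP orientation; "wrist_force": force on the tool from outside, world axes, zero at the start; "ft_torque": the same for the moment, N m; "finger_gap": finger opening in m; "gripper_force": force on a finger pad.
Only numpy, scipy, OpenCV 4.12 (cv2) and the standard library are available. Lean on these libraries where they do the work, as an engineer would, in place of code of your own. Each camera call takes 0.05 s, during which the arm holds its last target. There are 200 camera calls.

## Task

Move the four ornaments from the pale plywood tray at the back of the table to the dark display rack on the right, one to each cork place, keeping their order: the one that now stands leftmost on the tray goes to the place next to the tealight, the next one beside it, and so on, so that the one now rightmost ends next to the matchbox. Each stands upright in the middle of its place; never knock one over.

Things in the scene. Friction and masses are not known exactly. Their poses are not given: they have to be found in the camera images.
- house_center (a point): white ceramic house with a pointed roof, loose, 45 x 50 x 110 mm high, about 0.14 kg; grip the walls at 65 to 75 mm above its underside, so that the gripper's body stays clear of the roof. This point is its centre, 55 mm above its underside; x axis across the 45 mm width (grip it so), z up.
- hare_center (a point): dark sitting hare on a small plinth, loose, 102 mm high; solid to the fingers as an upright round rod 36 mm across, with the visible body 36 mm wide along its x axis and 50 mm along its y axis; about 0.32 kg; grip it above half height, clear of its ears. This point is its centre, 51 mm above its underside, z up.
- toadstool_center (a point): small ceramic toadstool, loose, 80 mm high: round red cap with white dots, 62 mm across at its widest (about 45 to 55 mm above the underside), on a 38 mm stem; about 0.11 kg; grip the cap at its widest. This point is on its axis, 40 mm above its underside, z up.
- pot_center (a point): small round dark glass pot (votive holder), loose, open at the top, 60 mm across at its widest, 44 mm high; about 0.13 kg. This point is on its axis, 22 mm above its underside, z up.
- house_disc: cork disc, 66 mm across and 3 mm thick, fixed on the pale tray: the one that the house stands on at the start (the four discs look alike; it stays where it is). Origin: centre of its underside, 12 mm above the table. Its y axis runs along the row, from right to left as the robot sees it, its x axis across the row, away from the robot.
- hare_disc: cork disc, 66 mm across and 3 mm thick, fixed on the pale tray: the one that the hare stands on at the start (the four discs look alike; it stays where it is). Origin: centre of its underside, 12 mm above the table. Its y axis runs along the row, from right to left as the robot sees it, its x axis across the row, away from the robot.
- toadstool_disc: cork disc, 66 mm across and 3 mm thick, fixed on the pale tray: the one that the toadstool stands on at the start (the four discs look alike; it stays where it is). Origin: centre of its underside, 12 mm above the table. Its y axis runs along the row, from right to left as the robot sees it, its x axis across the row, away from the robot.
- tray: pale plywood tray at the back of the table, fixed, board 84 x 336 x 12 mm with low fins like the dark rack's; its y axis runs along the row, from right to left as the robot sees it. In front of it stand soap boxes with lids up to 175 mm above the table: carry things over them or round. The four ornaments start on cork discs at y = 120, 40, -40, -120 mm. Origin: centre of its underside, on the table; z up.
- rack: dark wooden display rack, fixed, board 336 x 84 x 12 mm, long side along its x axis (away from the robot). Four round cork places, tops 15 mm above the table, at x = -120, -40, 40, 120 mm, y = 0; low fins, 13 mm above the board, between them and at the ends. Origin: centre of its underside, on the table; z up. The pale tray is alike; on both, ornaments stand 15 mm above the table.
- tealight: tealight candle in a metal cup, 38 mm across, 20 mm high, fixed on the table just beyond one end of the dark rack, on its long axis, 190 mm from the rack's origin: it marks the first place of the row, at the near or the far end of the rack (a matchbox, 36 x 55 x 16 mm, lies beyond the other end). Origin: centre of its underside.
Not all that is in view belongs to the job. What is shaped like the part that bears toadstool_center but green is not meant.

How it is judged:
At the end, for the whole second after the job is handed in: Each ornament is released, at rest, upright (0.15 rad) on the dark rack, its centre within 15 mm along and across of the middle of its place, its underside within 8 mm of the cork; the order from the tealight end to the matchbox end is the order they had on the tray from left (+y) to right (y of house_center in the frame of rack between -0.015 and 0.015 m and z of house_center in the frame of rack between 0.062 and 0.078 m and angle between each of house_center, hare_center, toadstool_center, pot_center's own z axis and vertical below 0.15 rad and linear speed of each of house, hare, toadstool, pot below 0.02 m/s and ((y of house_disc in the frame of tray between 0.1 and 0.14 m and horizontal distance between house_center and tealight between 0.053 and 0.087 m) or (y of house_disc in the frame of tray between 0.02 and 0.06 m and horizontal distance between house_center and tealight between 0.133 and 0.167 m) or (y of house_disc in the frame of tray between -0.06 and -0.02 m and horizontal distance between house_center and tealight between 0.213 and 0.247 m) or (y of house_disc in the frame of tray between -0.14 and -0.1 m and horizontal distance between house_center and tealight between 0.293 and 0.327 m)) and y of hare_center in the frame of rack between -0.015 and 0.015 m and z of hare_center in the frame of rack between 0.058 and 0.074 m and ((y of hare_disc in the frame of tray between 0.1 and 0.14 m and horizontal distance between hare_center and tealight between 0.053 and 0.087 m) or (y of hare_disc in the frame of tray between 0.02 and 0.06 m and horizontal distance between hare_center and tealight between 0.133 and 0.167 m) or (y of hare_disc in the frame of tray between -0.06 and -0.02 m and horizontal distance between hare_center and tealight between 0.213 and 0.247 m) or (y of hare_disc in the frame of tray between -0.14 and -0.1 m and horizontal distance between hare_center and tealight between 0.293 and 0.327 m)) and y of toadstool_center in the frame of rack between -0.015 and 0.015 m and z of toadstool_center in the frame of rack between 0.047 and 0.063 m and ((y of toadstool_disc in the frame of tray between 0.1 and 0.14 m and horizontal distance between toadstool_center and tealight between 0.053 and 0.087 m) or (y of toadstool_disc in the frame of tray between 0.02 and 0.06 m and horizontal distance between toadstool_center and tealight between 0.133 and 0.167 m) or (y of toadstool_disc in the frame of tray between -0.06 and -0.02 m and horizontal distance between toadstool_center and tealight between 0.213 and 0.247 m) or (y of toadstool_disc in the frame of tray between -0.14 and -0.1 m and horizontal distance between toadstool_center and tealight between 0.293 and 0.327 m)) and y of pot_center in the frame of rack between -0.015 and 0.015 m and z of pot_center in the frame of rack between 0.029 and 0.045 m and (horizontal distance between pot_center and tealight between 0.053 and 0.087 m or horizontal distance between pot_center and tealight between 0.133 and 0.167 m or horizontal distance between pot_center and tealight between 0.213 and 0.247 m or horizontal distance between pot_center and tealight between 0.293 and 0.327 m)); the robot touches nothing.
It fails at once if an ornament was knocked over (tilted more than 0.8 rad) (angle between any of house_center, hare_center, toadstool_center, pot_center's own z axis and vertical above 0.8 rad).
It also fails if it takes over 115 s, if anything falls off the work surface, if the arm or the gripper's body presses on something with over 40 N, if the wrist force passes 120 N, or if a joint passes its speed limit or range.

## Working session

There is one attempt and no reset: what is moved stays moved. The work goes in short steps, Python scripts to look and compute and a shell command to move; the robot and the scene stay as the last step left them, time stands still between calls to the robot, and variables do not carry over. Pictures are saved under pics/ and viewed, at most 14 in all, crops included, and the job is handed in when it is done.

```bash
ls; mkdir -p pics; python3 - <<'E'
from bench import manip, eyes
import cv2,numpy as np
o=manip.get_obs(); print(o['time_s'],o['ee_pos'],o['ee_rot'],o['finger_gap'],manip.tcp_to_grasp)
for n in ['side','top','wrist']:
    print(n,eyes.camera_info(n)); im=eyes.read_camera(n); cv2.imwrite(f'pics/{n}0.png',im)
E
```

```text
pics
0.0 [0.20682126 0.58886779 0.20414551] [-2.65454938e-04  1.68078436e-01  9.85772957e-01 -1.11613481e-03] 0.08550267080361014 0.0187
side {'fx': 408.2783756443444, 'fy': 408.2783756443444, 'cx': 254.05459005863156, 'cy': 192.33557728882164, 'xyz': array([ 0.18027428, -0.69640187,  0.97567557]), 'orientation': array([-0.33321279,  0.91765603, -0.20204116,  0.07782044])}
top {'fx': 415.89323249558066, 'fy': 415.89323249558066, 'cx': 253.17936125001114, 'cy': 194.46681142311334, 'xyz': array([ 0.32108457, -0.00770939,  1.14119391]), 'orientation': array([-0.06472895,  0.70737653, -0.70146894,  0.05805105])}
wrist {'fx': 290.20909725323963, 'fy': 290.20909725323963, 'cx': 254.58875906464405, 'cy': 190.6370047594376, 'mount': array([[ 9.11505060e-04, -9.64799938e-01, -2.62983364e-01,
         6.66831040e-02],
       [ 9.99998156e-01,  4.34947173e-04,  1.87033266e-03,
         7.11385393e-04],
       [-1.69011296e-03, -2.62984584e-01,  9.64798555e-01,
        -1.68621335e-01],
       [ 0.00000000e+00,  0.00000000e+00,  0.00000000e+00,
         1.00000000e+00]])}
```

View pics/top0.png

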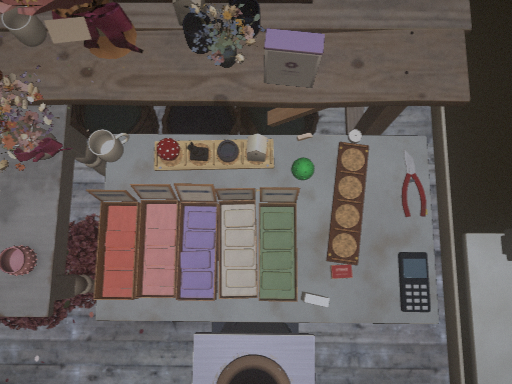

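View pics/side0.png

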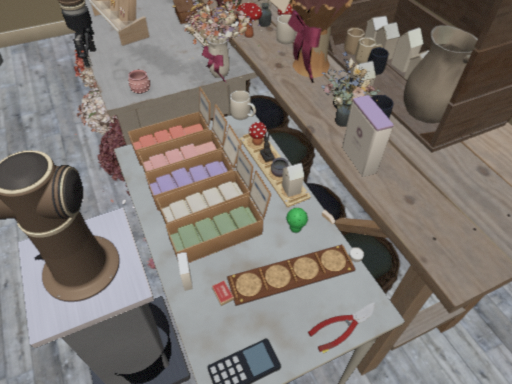

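The top view shows the tray row from left to right: red toadstool (168,149), dark hare (198,152), dark glass pot (228,151), white house (257,148). The tealight (355,135) is at the far end of the rack and the red matchbox (341,271) at the near end. The rack corks are at (352,158), (349,187), (346,215) and (343,245). In the side view the row is toadstool (258,132), hare (268,150), pot (280,167), house (292,180).

Lookalikes are the green toadstool (303,169 top), which is not meant, and other red toadstools and white houses on the back furniture (side 250,15 and 400,45). I choose the red toadstool on the tray.

```bash
cat > h.py <<'E'
import numpy as np,cv2
from bench import manip,eyes
from scipy.spatial.transform import Rotation as R
def pose(n,o=None):
    c=eyes.camera_info(n)
    if n=='wrist':
        o=o or manip.get_obs(); q=np.array(o['ee_rot']); M=np.eye(4); M[:3,:3]=R.from_quat(q[[1,2,3,0]]).as_matrix(); M[:3,3]=o['ee_pos']
        return c,M@c['mount']
    q=c['orientation']; M=np.eye(4); M[:3,:3]=R.from_quat(q[[1,2,3,0]]).as_matrix(); M[:3,3]=c['xyz']; return c,M
def ray(n,u,v,o=None):
    c,M=pose(n,o); d=M[:3,:3]@[(u-c['cx'])/c['fx'],(v-c['cy'])/c['fy'],1]; return M[:3,3],d
def plane(n,u,v,z,o=None):
    p,d=ray(n,u,v,o); return p+d*(z-p[2])/d[2]
def proj(n,P,o=None):
    c,M=pose(n,o); p=M[:3,:3].T@(np.array(P)-M[:3,3]); return np.array([c['fx']*p[0]/p[2]+c['cx'],c['fy']*p[1]/p[2]+c['cy']])
def blobs(mask,amin):
    n,l,s,c=cv2.connectedComponentsWithStats(mask.astype(np.uint8)); return [(s[i],c[i].round(1)) for i in range(1,n) if s[i][4]>=amin]
E
python3 - <<'E'
from h import *
im=cv2.imread('pics/top0.png'); hsv=cv2.cvtColor(im,cv2.COLOR_BGR2HSV)
for u,v in [(352,158),(349,187),(346,215),(343,245),(168,149),(355,135),(300,200)]: print(u,v,hsv[v,u])
def crop(n,im,x,y,w,h,k):cv2.imwrite(n,cv2.resize(im[y:y+h,x:x+w],None,fx=k,fy=k,interpolation=cv2.INTER_CUBIC))
a=cv2.resize(im[125:181,145:325],None,fx=4,fy=4,interpolation=cv2.INTER_CUBIC)
s=cv2.imread('pics/side0.png'); b=cv2.resize(s[110:215,230:320],None,fx=3.2,fy=3.2,interpolation=cv2.INTER_CUBIC)
c=cv2.resize(im[125:285,320:372],None,fx=2.1,fy=2.1,interpolation=cv2.INTER_CUBIC)
o=np.zeros((224+340,720,3),np.uint8);o[:224]=a;o[224:224+b.shape[0],:b.shape[1]]=b;o[224:224+c.shape[0],400:400+c.shape[1]]=c
cv2.imwrite('pics/c1.png',o)
H,S,V=[hsv[...,i].astype(int) for i in range(3)]
m=(H>8)&(H<22)&(S>60)&(V>130); m[:, :325]=0;m[:,372:]=0;m[:140]=0;m[262:]=0
for s_,c_ in blobs(m,80):
    cx=s_[0]+(s_[2]-1)/2;cy=s_[1]+(s_[3]-1)/2
    print('cork',s_,c_,plane('top',*c_,.015).round(4))
t=(S<60)&(V>170); t[:,:345]=0;t[:,365:]=0;t[:125]=0;t[145:]=0
for s_,c_ in blobs(t,20): print('tea',s_,c_,plane('top',*c_,.02).round(4))
r=((H<8)|(H>172))&(S>120);r[:,:150]=0;r[:,185:]=0;r[:132]=0;r[165:]=0
for s_,c_ in blobs(r,40): print('toad',s_,c_,plane('top',*c_,.075).round(4))
for P in [(168,149),(198,152),(228,151),(257,148)]: print(plane('top',*P,.06).round(3))
E
```

```text
352 158 [ 16 102 147]
349 187 [ 15 102 150]
346 215 [ 16 102 150]
343 245 [ 15 104 150]
168 149 [  2 127 122]
355 135 [ 15   4 132]
300 200 [100   6 134]
cork [342 148  23  23 334] [353.  159.6] [ 0.6195 -0.2732  0.015 ]
cork [339 176  23  23 354] [350.1 187.3] [ 0.5409 -0.2627  0.015 ]
cork [336 204  23  24 363] [347.3 215.8] [ 0.4619 -0.2526  0.015 ]
cork [333 233  24  24 364] [344.3 245.3] [ 0.382  -0.2422  0.015 ]
tea [349 130  12  12  96] [354.6 135.4] [ 0.6881 -0.2787  0.02  ]
toad [157 138  23  22 319] [167.6 148.6] [0.6304 0.232  0.075 ]
[0.634 0.234 0.06 ]
[0.626 0.153 0.06 ]
[0.629 0.072 0.06 ]
[ 0.638 -0.006  0.06 ]
```

View pics/c1.png

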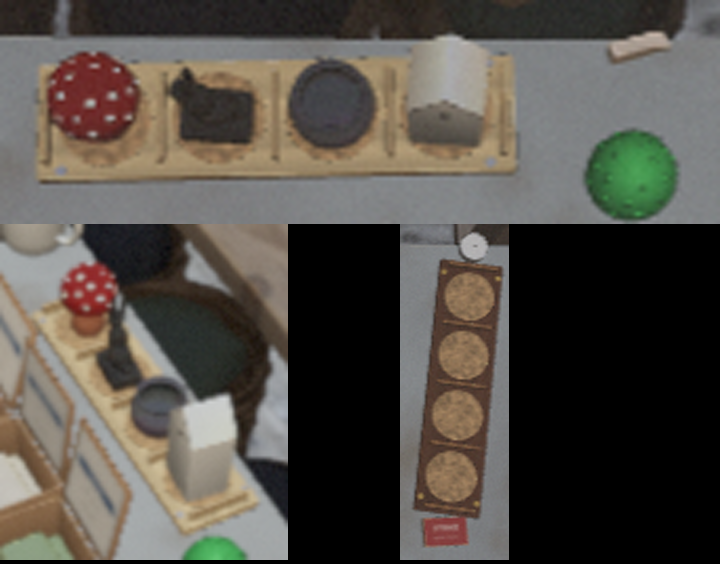

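The crop confirms the choice: red dotted toadstool, hare, glass pot and house on the pale tray, with the green one apart at (303,169). The tealight is at the far end. Next I work out the tray pose, the object positions from both views, and the lid clearance.

```bash
python3 - <<'E'
from h import *
# tray corners (top board z .012)
K=[(154.2,170.2),(273.7,168),(273,139),(154.5,141.2)]
C=[plane('top',*k,.012) for k in K]
print(np.round(C,4)); c=np.mean(C,0); d=(C[0]-C[1])+(C[3]-C[2]); d/=np.linalg.norm(d)
print('len',np.linalg.norm(C[0]-C[1]),np.linalg.norm(C[0]-C[3]),'c',c.round(4),'yaw',np.degrees(np.arctan2(-d[0],d[1])))
for s,n in zip((.12,.04,-.04,-.12),'THPW'): 
    P=c+s*d; print(n,P.round(4),[ (proj('top',[P[0],P[1],z]).round(1).tolist(),proj('side',[P[0],P[1],z]).round(1).tolist()) for z in (.015,.059,.095)])
r=cv2.cvtColor(cv2.imread('pics/side0.png'),cv2.COLOR_BGR2HSV); H,S,V=[r[...,i].astype(int) for i in range(3)]
m=((H<8)|(H>172))&(S>120); m[:,:245]=0;m[:,272:]=0;m[:118]=0;m[:146]=m[:146];m[146:]=0
m=cv2.morphologyEx(m.astype(np.uint8),cv2.MORPH_CLOSE,np.ones((3,3)))
for s_,c_ in blobs(m,40): print('side toad',s_,c_)
print('toad ctr top bbox',plane('top',168,148.5,.065).round(4))
print('pot',plane('top',145+332/4,125+103/4,.05).round(4))
print('house ridge ends',plane('top',145+449/4,125+37/4,.125).round(4),plane('top',145+445/4,125+105/4,.125).round(4))
print('lids top', [plane('top',u,v,.175).round(3).tolist() for u,v in [(152,184),(195,184),(235,188),(280,188)]],[plane('top',u,v,.1).round(3).tolist() for u,v in [(152,184),(280,188)]])
for p in [(206,95),(240,158),(265,185)]: print('side lid',plane('side',*p,.175).round(3))
E
```

```text
[[ 0.586   0.2808  0.012 ]
 [ 0.5947 -0.0526  0.012 ]
 [ 0.6787 -0.0506  0.012 ]
 [ 0.6701  0.2842  0.012 ]]
len 0.33352169057568876 0.0841255573662033 c [0.6324 0.1155 0.012 ] yaw 1.4796089555038228
T [0.6293 0.2354 0.012 ] [([170.9, 155.0], [255.6, 141.5]), ([167.6, 150.7], [255.7, 131.8]), ([164.6, 146.9], [255.8, 123.5])]
H [0.6313 0.1555 0.012 ] [([199.4, 154.5], [266.4, 156.4]), ([197.2, 150.1], [266.8, 146.7]), ([195.2, 146.3], [267.2, 138.5])]
P [0.6334 0.0755 0.012 ] [([228.0, 154.0], [277.9, 172.3]), ([226.9, 149.6], [278.7, 162.7]), ([225.9, 145.7], [279.3, 154.5])]
W [ 0.6355 -0.0045  0.012 ] [([256.6, 153.4], [290.3, 189.3]), ([256.5, 149.0], [291.4, 179.9]), ([256.5, 145.1], [292.4, 171.7])]
side toad [250 122  16  17 207] [257.6 130.4]
toad ctr top bbox [0.6336 0.2332 0.065 ]
pot [0.6327 0.073  0.05  ]
house ridge ends [ 0.6552 -0.0062  0.125 ] [ 0.6105 -0.004   0.125 ]
lids top [[0.514, 0.243, 0.175], [0.515, 0.14, 0.175], [0.506, 0.045, 0.175], [0.507, -0.061, 0.175]] [[0.529, 0.262, 0.1], [0.521, -0.065, 0.1]]
side lid [0.502 0.342 0.175]
side lid [0.487 0.038 0.175]
side lid [ 0.507 -0.079  0.175]
```

The tray measures 334 x 84 mm, as it should. Both views agree on the ornaments: T (.633,.233), H (.631,.155), P (.633,.073), W (.634,-.005). The lids reach x≈.52, so they are clear. Moving to hover over the toadstool.

```bash
python3 -m creep '[[[0,0,-15],[0,0,-6.93]],[[0,0,-15],[0,0,-6.93]],[[0,0,-15],[0,0,-6.93]],[[-26,-22.9,0],[0,0,0]],[[-26,-22.9,0],[0,0,0]],[[-26,-22.9,0],[0,0,0]],[[-26,-22.9,0],[0,0,0]],[[-26,-22.9,0],[0,0,0]],[[-26,-22.9,0],[0,0,0]],[[-26,-22.9,0],[0,0,0]],[[-26,-22.9,0],[0,0,0]],[[-26,-22.9,0],[0,0,0]],[[-26,-22.9,0],[0,0,0]],[[-26,-22.9,0],[0,0,0]],[[-26,-22.9,0],[0,0,0]],[[-26,-22.9,0],[0,0,0]],[[-26,-22.9,0],[0,0,0]],[[-26,-22.9,0],[0,0,0]],[[-26,-22.9,0],[0,0,0]]]' 0 40; python3 -m creep '[[[0,0,0],[0,0,0]],[[0,0,0],[0,0,0]],[[0,0,0],[0,0,0]]]'
cat >> h.py <<'E'
def to(x,y,z,yaw=None):
    "remaining move in tool axes, mm; yaw = wanted world angle of tool y, deg"
    o=manip.get_obs(); q=np.array(o['ee_rot']); M=R.from_quat(q[[1,2,3,0]]).as_matrix()
    print('t',round(o['time_s'],2),'pos',np.round(o['ee_pos'],4),'tilt',np.degrees(np.arccos(-M[2,2])).round(2),'yaw y',np.degrees(np.arctan2(M[1,1],M[0,1])).round(1),'gap',round(o['finger_gap'],4),'F',np.round(o['wrist_force'],1))
    print(' move',(M.T@(np.array([x,y,z])-o['ee_pos'])*1000).round(1))
E
python3 - <<'E'
from h import *
to(.633,.233,.046)
im=eyes.read_camera('wrist'); cv2.imwrite('pics/w1.png',im)
for p in [(.633,.233,.065),(.633,.233,.095),(.631,.155,.066)]: print(proj('wrist',p).round(0))
E
```

```text
time_s: 1.73
ee_pos: [0.633, 0.2324, 0.2499]
ee_rot: [-0.0, -0.012, 1.0, -0.0]
wrist_force: [0.4, 0.3, -1.1]
finger_gap: 0.0858
gripper_force: 0.0
time_s: 1.98
ee_pos: [0.6316, 0.2338, 0.2496]
ee_rot: [-0.001, -0.012, 1.0, 0.0]
wrist_force: [0.4, 0.4, -0.3]
finger_gap: 0.0858
gripper_force: 0.0
t 1.98 pos [0.6316 0.2338 0.2496] tilt 0.11 yaw y 91.4 gap 0.0858 F [ 0.4  0.4 -0.3]
 move [ -1.8  -0.9 203.6]
[252. 169.]
[252. 174.]
[189. 166.]
```

View pics/w1.png

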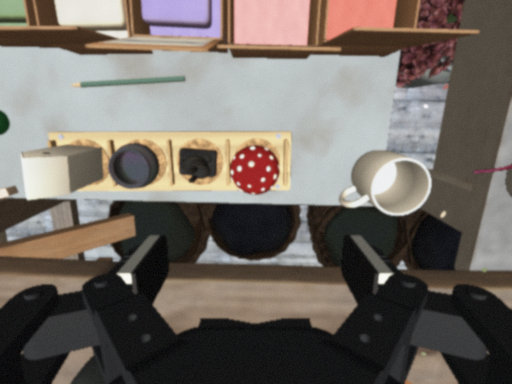

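The wrist view shows the toadstool at (254,169), where I predicted (252,169), with the hare around (197,164), pot (133,165) and house (60,170). The mug handle at (342,195) is about 100 mm away, so it is clear. I'll refine all four positions from this picture.

```bash
python3 - <<'E'
from h import *
im=cv2.imread('pics/w1.png'); hsv=cv2.cvtColor(im,cv2.COLOR_BGR2HSV); H,S,V=[hsv[...,i].astype(int) for i in range(3)]
m=((H<8)|(H>172))&(S>120); m[:140]=0;m[200:]=0;m[:,:220]=0;m[:,290:]=0
m=cv2.morphologyEx(m.astype(np.uint8),cv2.MORPH_CLOSE,np.ones((5,5)))
for s,c in blobs(m,300): print('toad',s,c,plane('wrist',s[0]+(s[2]-1)/2,s[1]+(s[3]-1)/2,.068).round(4))
d=(V<75); d[:140]=0;d[193:]=0;d[:,:105]=0;d[:,225:]=0
for s,c in blobs(d,60): print('dark',s,c,plane('wrist',s[0]+(s[2]-1)/2,s[1]+(s[3]-1)/2,.05).round(4))
for z in(.02,.03): print('plinth',z,plane('wrist',180,150,z).round(4),plane('wrist',216,178,z).round(4),)
a=cv2.resize(im[125:205,15:225],None,fx=3.5,fy=3.5,interpolation=cv2.INTER_CUBIC); cv2.imwrite('pics/c2.png',a)
for n,x,y in(('T',.6293,.2354),('H',.6313,.1555),('P',.6334,.0755),('W',.6355,-.0045)): print(n,'disc',proj('wrist',[x,y,.015]).round(1))
E
```

```text
toad [ 230  146   49   48 1649] [254.8 169.5] [0.6334 0.2351 0.068 ]
dark [136 144  23  42 352] [149.7 163.6] [0.634  0.0977 0.05  ]
dark [180 149  36  33 937] [197.7 162.8] [0.6329 0.1625 0.05  ]
dark [110 151  27  34 393] [120.  168.9] [0.6387 0.0666 0.05  ]
plinth 0.02 [0.6182 0.1333 0.02  ] [0.6563 0.1823 0.02  ]
plinth 0.03 [0.6169 0.1358 0.03  ] [0.654  0.1835 0.03  ]
T disc [254.3 159.4]
H disc [197.2 159.3]
P disc [139.9 159.3]
W disc [ 82.7 159.3]
```

View pics/c2.png

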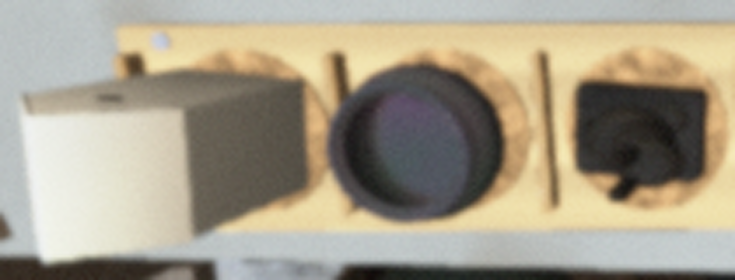

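Crop: the hare plinth is centred at about (198,162) in the wrist view and the pot rim at about (132,165). Both sit close to their disc centres. I go down on the toadstool with the gripper slightly pre-closed.

```bash
python3 -m creep '[[[-1.8,1.2,24],[0,0,0]],[[0,0,24],[0,0,0]],[[0,0,24],[0,0,0]],[[0,0,24],[0,0,0]],[[0,0,24],[0,0,0]],[[0,0,24],[0,0,0]],[[0,0,18],[0,0,0]],[[0,0,16],[0,0,0]],[[0,0,12],[0,0,0]],[[0,0,9],[0,0,0]],[[0,0,8],[0,0,0]],[[0,0,0],[0,0,0]],[[0,0,0],[0,0,0]]]' 0.14
python3 -c "
from h import *
to(.6334,.235,.042)
print('P',plane('wrist',132,165,.059).round(4)) if 0 else 0"
python3 -m creep '[[[0,0,0],[0,0,0]],[[0,0,0],[0,0,0]],[[0,0,0],[0,0,0]],[[0,0,0],[0,0,0]],[[0,0,0],[0,0,0]],[[0,0,0],[0,0,0]],[[0,0,0],[0,0,0]],[[0,0,0],[0,0,0]]]' 1 35
```

```text
time_s: 3.12
ee_pos: [0.634, 0.2354, 0.0436]
ee_rot: [0.0, -0.013, 1.0, 0.0]
wrist_force: [0.9, 0.4, 0.1]
finger_gap: 0.0734
gripper_force: 0.0
t 3.12 pos [0.634  0.2354 0.0436] tilt 0.01 yaw y 91.5 gap 0.0734 F [0.9 0.4 0.1]
 move [ 0.6 -0.4  1.6]
time_s: 3.78
ee_pos: [0.6355, 0.2348, 0.0454]
ee_rot: [0.001, -0.013, 1.0, -0.0]
wrist_force: [-1.2, -2.3, 6.0]
finger_gap: 0.0509
gripper_force: 34.3
```

The gap of 51 mm with an upward push means the pads are on the upper slope of the cap. Reopen and go lower.

```bash
python3 -m creep '[[[0,0,0],[0,0,0]],[[0,0,0],[0,0,0]],[[0,0,0],[0,0,0]],[[0,0,0],[0,0,0]],[[0,0,0],[0,0,0]]]' 0.14
python3 - <<'E'
from h import *
to(.6334,.235,.033)
im=eyes.read_camera('wrist'); s=eyes.read_camera('side')
a=im[:, 60:450]; b=cv2.resize(s[100:200,220:320],(384,384),interpolation=cv2.INTER_CUBIC)
cv2.imwrite('pics/w2.png',np.hstack([a,b]))
E
```

```text
time_s: 4.2
ee_pos: [0.6335, 0.2351, 0.0429]
ee_rot: [-0.0, -0.013, 1.0, -0.0]
wrist_force: [-0.2, -0.6, 0.7]
finger_gap: 0.0734
gripper_force: 0.0
t 4.2 pos [0.6335 0.2351 0.0429] tilt 0.05 yaw y 91.4 gap 0.0734 F [-0.2 -0.6  0.7]
 move [ 0.1 -0.1  9.9]
```

View pics/w2.png

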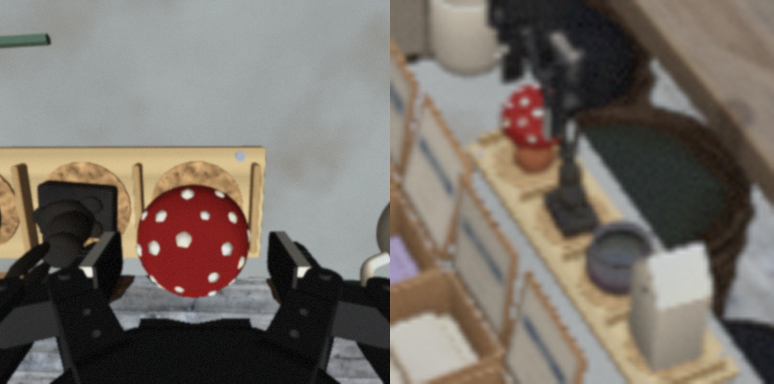

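The toadstool is upright and the cap is at about (253,240) in full wrist pixels. I check whether it sits centred between the pads in x.

```bash
python3 - <<'E'
from h import *
im=cv2.imread('pics/w2.png')[:,:390]; hsv=cv2.cvtColor(im,cv2.COLOR_BGR2HSV); H,S,V=[hsv[...,i].astype(int) for i in range(3)]
m=((H<8)|(H>172))&(S>120); m=cv2.morphologyEx(m.astype(np.uint8),cv2.MORPH_CLOSE,np.ones((9,9)))
for s,c in blobs(m,2000):
    print(s,c); u,v=60+s[0]+(s[2]-1)/2,s[1]+(s[3]-1)/2
    for z in (.065,.07): print(plane('wrist',u,v,z).round(4))
o=manip.get_obs();p=o['ee_pos']
for z in(.0,.019,.028): print('grasp px',z,proj('wrist',p+[0,0,z]).round(0))
# sphere tangent: expected bbox for cap r31 centred z .065
for x in (.633,.625,.618):
    a=np.linspace(0,6.28,60); pts=np.array([proj('wrist',[x+.031*np.cos(t)*np.cos(e),.235+.031*np.sin(t)*np.cos(e),.064+.031*np.sin(e)]) for t in a for e in np.linspace(0,1.5,9)]); print(x,pts.min(0).round(0),pts.max(0).round(0))
E
```

```text
[ 138  185  111  113 9167] [193.1 240. ]
[0.636  0.2353 0.065 ]
[0.6337 0.2353 0.07  ]
grasp px 0.0 [253. 222.]
grasp px 0.019 [253. 235.]
grasp px 0.028 [253. 242.]
0.633 [195. 180.] [310. 295.]
0.625 [195. 165.] [311. 281.]Traceback (most recent call last):
  File "<stdin>", line 11, in <module>
  File "h.py", line 15, in proj
    c,M=pose(n,o); p=M[:3,:3].T@(np.array(P)-M[:3,3]); return np.array([c['fx']*p[0]/p[2]+c['cx'],c['fy']*p[1]/p[2]+c['cy']])
        ~~~~^^^^^
  File "h.py", line 5, in pose
    c=eyes.camera_info(n)
ValueError: time passes only in moves, steps and waits
```

It is centred within 2 mm, so only the height was wrong. Down 11 mm and grip again.

```bash
python3 -m creep '[[[-0.8,0,4],[0,0,0]],[[0,0,4],[0,0,0]],[[0,0,3],[0,0,0]],[[0,0,0],[0,0,0]],[[0,0,0],[0,0,0]]]'
python3 -m creep '[[[0,0,0],[0,0,0]],[[0,0,0],[0,0,0]],[[0,0,0],[0,0,0]],[[0,0,0],[0,0,0]],[[0,0,0],[0,0,0]],[[0,0,0],[0,0,0]],[[0,0,0],[0,0,0]],[[0,0,0],[0,0,0]]]' 1 25
```

```text
time_s: 4.72
ee_pos: [0.635, 0.2351, 0.0326]
ee_rot: [0.0, -0.013, 1.0, -0.0]
wrist_force: [-0.7, -1.0, 2.8]
finger_gap: 0.0734
gripper_force: 1.2
time_s: 5.38
ee_pos: [0.6377, 0.2357, 0.0356]
ee_rot: [0.003, -0.013, 1.0, 0.0]
wrist_force: [-0.1, -0.8, 9.7]
finger_gap: 0.057
gripper_force: 28.8
```

Still slightly on the upper slope (57 mm). Reopen and go 6 mm lower.

```bash
python3 -m creep '[[[0,0,0],[0,0,0]],[[0,0,0],[0,0,0]],[[0,0,0],[0,0,0]],[[0,0,0],[0,0,0]],[[0,0,3],[0,0,0]],[[0,0,3],[0,0,0]],[[0,0,0],[0,0,0]],[[0,0,0],[0,0,0]]]' 0.1
python3 -m creep '[[[0,0,0],[0,0,0]],[[0,0,0],[0,0,0]],[[0,0,0],[0,0,0]],[[0,0,0],[0,0,0]],[[0,0,0],[0,0,0]],[[0,0,0],[0,0,0]],[[0,0,0],[0,0,0]],[[0,0,0],[0,0,0]]]' 1 25
```

```text
time_s: 6.05
ee_pos: [0.6383, 0.2365, 0.0314]
ee_rot: [0.003, -0.013, 1.0, 0.001]
wrist_force: [-3.5, 1.5, 17.9]
finger_gap: 0.0767
gripper_force: 8.3
time_s: 6.72
ee_pos: [0.6421, 0.2371, 0.0356]
ee_rot: [0.007, -0.013, 1.0, 0.001]
wrist_force: [-1.9, 1.6, 27.8]
finger_gap: 0.0568
gripper_force: 32.2
```

Something besides the cap is resisting: the tool sees an upward push even when open. The suspects are the fins at ±40 mm and the hare beside the finger. I'll back out, turn the gripper 90° to close across the row, where neither is in the way, and look.

```bash
python3 -m creep '[[[0,0,0],[0,0,0]],[[0,0,0],[0,0,0]],[[0,0,-3],[0,0,0]],[[0,0,-4],[0,0,0]],[[0,0,-8],[0,0,0]],[[0,0,-16],[0,0,0]],[[0,0,-20],[0,0,0]],[[0,0,-24],[0,0,0]],[[0,0,-24],[0,0,0]],[[0,0,-24],[0,0,0]],[[0,0,-24],[0,0,0]],[[0,0,-24],[0,0,0]],[[0,0,-24],[0,0,0]]]' 0.1 
python3 -m creep '[[[0,0,-4],[0,0,6.92]],[[0,0,0],[0,0,6.92]],[[0,0,0],[0,0,6.92]],[[0,0,0],[0,0,6.92]],[[0,0,0],[0,0,6.92]],[[0,0,0],[0,0,6.92]],[[0,0,0],[0,0,6.92]],[[0,0,0],[0,0,6.92]],[[0,0,0],[0,0,6.92]],[[0,0,0],[0,0,6.92]],[[0,0,0],[0,0,6.92]],[[0,0,0],[0,0,6.92]],[[0,0,0],[0,0,6.92]],[[0,0,0],[0,0,0]],[[0,0,0],[0,0,0]]]' 0
python3 - <<'E'
from h import *
to(.6334,.235,.033)
im=eyes.read_camera('wrist');t=eyes.read_camera('top'); s=eyes.read_camera('side')
b=cv2.resize(s[105:205,240:320],(307,384),interpolation=cv2.INTER_CUBIC)
cv2.imwrite('pics/w3raw.png',im);cv2.imwrite('pics/w3.png',np.hstack([im[:,:480],b]))
print(proj('wrist',[.6334,.235,.065]),proj('wrist',[.634,.159,.025]),proj('wrist',[.633,.073,.059]))
E
```

```text
time_s: 7.8
ee_pos: [0.6339, 0.2346, 0.2215]
ee_rot: [-0.001, -0.012, 1.0, -0.0]
wrist_force: [0.2, 0.0, -0.7]
finger_gap: 0.0768
gripper_force: 0.0
time_s: 9.05
ee_pos: [0.6342, 0.2348, 0.2245]
ee_rot: [-0.0, 0.697, 0.717, -0.001]
wrist_force: [-0.2, -0.1, -0.1]
finger_gap: 0.0854
gripper_force: 0.0
t 9.05 pos [0.6342 0.2348 0.2245] tilt 0.1 yaw y 1.6 gap 0.0854 F [-0.2 -0.1 -0.1]
 move [  0.3  -0.5 191.5]
[253.3788294 172.3031321] [252.41324234 221.42889418] [249.73967478 291.86495431]
```

View pics/w3.png

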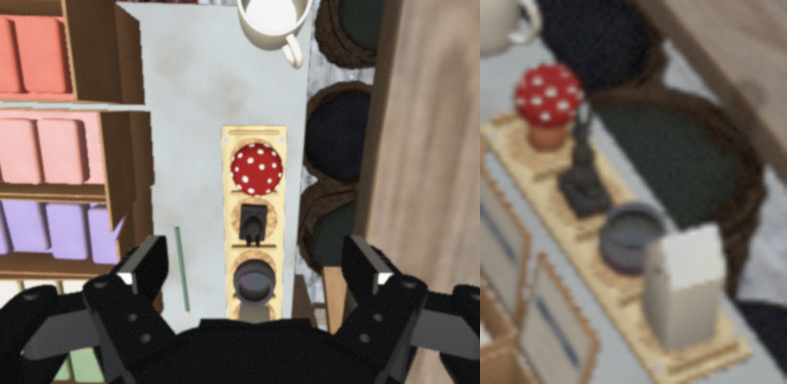

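All four still stand. The toadstool is now at (257,169), about 4 mm away from the prediction. I'll measure it precisely.

```bash
python3 - <<'E'
from h import *
im=cv2.imread('pics/w3raw.png'); hsv=cv2.cvtColor(im,cv2.COLOR_BGR2HSV); H,S,V=[hsv[...,i].astype(int) for i in range(3)]
m=((H<8)|(H>172))&(S>120); m[:130]=0;m[210:]=0;m[:,:225]=0;m[:,290:]=0
m=cv2.morphologyEx(m.astype(np.uint8),cv2.MORPH_CLOSE,np.ones((5,5)))
for s,c in blobs(m,300):
    P=plane('wrist',s[0]+(s[2]-1)/2,s[1]+(s[3]-1)/2,.068); print('toad',s,c,P.round(4))
    to(P[0],P[1],.046)
E
```

```text
toad [ 231  144   51   52 1946] [256.4 169.4] [0.6363 0.239  0.068 ]
t 9.2 pos [0.6346 0.235  0.225 ] tilt 0.04 yaw y 1.6 gap 0.0852 F [-0.4 -0.2 -0.4]
 move [  4.    1.9 179. ]
```

```bash
python3 -m creep '[[[4,2,24],[0,0,0]],[[0,0,24],[0,0,0]],[[0,0,24],[0,0,0]],[[0,0,24],[0,0,0]],[[0,0,24],[0,0,0]],[[0,0,20],[0,0,0]],[[0,0,16],[0,0,0]],[[0,0,12],[0,0,0]],[[0,0,10],[0,0,0]],[[0,0,8],[0,0,0]],[[0,0,0],[0,0,0]],[[0,0,0],[0,0,0]]]' 0.05
python3 -m creep '[[[0,0,0],[0,0,0]],[[0,0,0],[0,0,0]],[[0,0,0],[0,0,0]],[[0,0,0],[0,0,0]],[[0,0,0],[0,0,0]],[[0,0,0],[0,0,0]],[[0,0,0],[0,0,0]],[[0,0,0],[0,0,0]]]' 1 25
```

```text
time_s: 10.2
ee_pos: [0.6368, 0.2392, 0.0395]
ee_rot: [0.0, 0.698, 0.716, 0.0]
wrist_force: [-0.0, -0.1, -0.3]
finger_gap: 0.0816
gripper_force: 0.0
time_s: 10.87
ee_pos: [0.6372, 0.2395, 0.0413]
ee_rot: [0.0, 0.698, 0.716, 0.001]
wrist_force: [-2.6, -0.7, 6.2]
finger_gap: 0.0542
gripper_force: 26.0
```

```bash
python3 -m creep '[[[0,0,0],[0,0,0]],[[0,0,0],[0,0,0]],[[0,0,0],[0,0,0]],[[0,0,3],[0,0,0]],[[0,0,3],[0,0,0]],[[0,0,3],[0,0,0]],[[0,0,2],[0,0,0]],[[0,0,0],[0,0,0]],[[0,0,0],[0,0,0]]]' 0.05
python3 - <<'E'
from h import *
to(.6363,.239,.028)
s=eyes.read_camera('side'); cv2.imwrite('pics/s4.png',cv2.resize(s[90:190,210:320],None,fx=5,fy=5,interpolation=cv2.INTER_CUBIC))
E
```

```text
time_s: 11.62
ee_pos: [0.6364, 0.239, 0.0278]
ee_rot: [-0.0, 0.698, 0.716, -0.0]
wrist_force: [-0.8, -0.3, -0.6]
finger_gap: 0.081
gripper_force: 0.0
t 11.62 pos [0.6364 0.239  0.0278] tilt 0.05 yaw y 1.5 gap 0.081 F [-0.8 -0.3 -0.6]
 move [-0.  -0.1 -0.2]
```

View pics/s4.png

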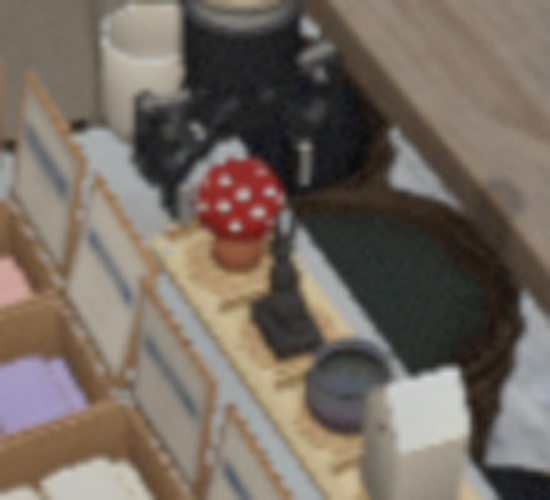

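The toadstool is upright, the fingers straddle it, and nothing presses on the tool. Close.

```bash
python3 -m creep '[[[0,0,0],[0,0,0]],[[0,0,0],[0,0,0]],[[0,0,0],[0,0,0]],[[0,0,0],[0,0,0]],[[0,0,0],[0,0,0]],[[0,0,0],[0,0,0]],[[0,0,0],[0,0,0]],[[0,0,0],[0,0,0]]]' 1 30
```

```text
time_s: 12.33
ee_pos: [0.6373, 0.2395, 0.0291]
ee_rot: [0.0, 0.698, 0.716, 0.001]
wrist_force: [0.5, 1.8, 4.8]
finger_gap: 0.0589
gripper_force: 32.8
```

```bash
python3 -m creep '[[[0,0,0],[0,0,0]],[[0,0,0],[0,0,0]],[[0,0,0],[0,0,0]],[[0,0,2],[0,0,0]],[[0,0,2],[0,0,0]],[[0,0,1],[0,0,0]],[[0,0,0],[0,0,0]],[[0,0,0],[0,0,0]]]' 0.1
python3 -m creep '[[[0,0,0],[0,0,0]],[[0,0,0],[0,0,0]],[[0,0,0],[0,0,0]],[[0,0,0],[0,0,0]],[[0,0,0],[0,0,0]],[[0,0,0],[0,0,0]],[[0,0,0],[0,0,0]],[[0,0,0],[0,0,0]]]' 1 30
```

```text
time_s: 13.0
ee_pos: [0.6364, 0.239, 0.023]
ee_rot: [-0.0, 0.698, 0.716, -0.0]
wrist_force: [-0.4, 0.5, -0.0]
finger_gap: 0.0771
gripper_force: 0.0
time_s: 13.67
ee_pos: [0.6374, 0.2394, 0.0239]
ee_rot: [0.0, 0.698, 0.716, 0.001]
wrist_force: [0.5, 0.8, 2.6]
finger_gap: 0.0589
gripper_force: 32.7
```

The gap is unchanged and the force small, so the pads are now on the widest part. Lift.

```bash
python3 -m creep '[[[0,0,-4],[0,0,0]],[[0,0,-6],[0,0,0]],[[0,0,-10],[0,0,0]],[[0,0,-16],[0,0,0]],[[0,0,-20],[0,0,0]],[[0,0,-20],[0,0,0]],[[0,0,-20],[0,0,0]],[[0,0,-20],[0,0,0]],[[0,0,-20],[0,0,0]],[[0,0,-20],[0,0,0]],[[0,0,-16],[0,0,0]],[[0,0,-10],[0,0,0]],[[0,0,0],[0,0,0]],[[0,0,0],[0,0,0]]]'
python3 -c "
from h import *
to(.6195,-.2732,.2)"
```

```text
time_s: 14.83
ee_pos: [0.6367, 0.2391, 0.2059]
ee_rot: [0.0, 0.698, 0.716, 0.0]
wrist_force: [-0.1, -0.4, -1.2]
finger_gap: 0.0587
gripper_force: 32.6
t 14.83 pos [0.6367 0.2391 0.2059] tilt 0.04 yaw y 1.5 gap 0.0587 F [-0.1 -0.4 -1.2]
 move [-511.7  -30.4    5.8]
```

Holding it (the weight shows on the wrist). Carry it over to the first place by the tealight and turn to close across the rack.

```bash
python3 -m creep '[[[-15,-1,0],[0,0,0]],[[-25,-1.7,0],[0,0,0]],[[-30,-1.7,0],[0,0,0]],[[-30,-1.7,0],[0,0,0]],[[-30,-1.7,0],[0,0,0]],[[-30,-1.7,0],[0,0,0]],[[-30,-1.7,0],[0,0,0]],[[-30,-1.7,0],[0,0,0]],[[-30,-1.7,0],[0,0,0]],[[-30,-1.7,0],[0,0,0]],[[-30,-1.7,0],[0,0,0]],[[-30,-1.7,0],[0,0,0]],[[-30,-1.7,0],[0,0,0]],[[-30,-1.7,0],[0,0,0]],[[-30,-1.7,0],[0,0,0]],[[-30,-1.7,0],[0,0,0]],[[-30,-1.7,0],[0,0,0]],[[-20,-1.7,0],[0,0,0]],[[-2,-1.7,0],[0,0,0]]]'
python3 -m creep '[[[0,0,0],[0,0,-6.76]],[[0,0,0],[0,0,-6.76]],[[0,0,0],[0,0,-6.76]],[[0,0,0],[0,0,-6.76]],[[0,0,0],[0,0,-6.76]],[[0,0,0],[0,0,-6.76]],[[0,0,0],[0,0,-6.76]],[[0,0,0],[0,0,-6.76]],[[0,0,0],[0,0,-6.76]],[[0,0,0],[0,0,-6.76]],[[0,0,0],[0,0,-6.76]],[[0,0,0],[0,0,-6.76]],[[0,0,0],[0,0,0]],[[0,0,0],[0,0,0]],[[0,0,0],[0,0,0]]]'
python3 - <<'E'
from h import *
to(.6195,-.2732,.026)
im=eyes.read_camera('wrist'); cv2.imwrite('pics/w5.png',im)
for p in [(.6195,-.2732,.015),(.5409,-.2627,.015),(.4619,-.2526,.015)]: print(proj('wrist',p).round(1))
hsv=cv2.cvtColor(im,cv2.COLOR_BGR2HSV); H,S,V=[hsv[...,i].astype(int) for i in range(3)]
m=(H>8)&(H<22)&(S>60)&(V>110)
for s,c in blobs(m,300): print(s,c)
E
```

```text
time_s: 16.42
ee_pos: [0.6159, -0.2784, 0.203]
ee_rot: [-0.001, 0.699, 0.715, -0.002]
wrist_force: [0.6, -0.8, -1.2]
finger_gap: 0.0589
gripper_force: 32.6
time_s: 17.67
ee_pos: [0.6175, -0.2731, 0.2044]
ee_rot: [-0.001, 0.066, 0.998, 0.0]
wrist_force: [0.3, 0.1, -0.9]
finger_gap: 0.0585
gripper_force: 32.6
t 17.67 pos [ 0.6175 -0.2731  0.2044] tilt 0.11 yaw y 82.5 gap 0.0585 F [ 0.3  0.1 -0.9]
 move [ -2.3   0.  178.4]
[253.6 168.1]
[253.8 102. ]
[253.5  27. ]
[ 225    0   61   62 3112] [255.2  29.2]
[ 227   74   58   60 2693] [255.3 103.4]
[ 428  115   84   78 2616] [458.1 149.7]
[ 229  144   54   52 2252] [255.4 169.7]
[347 219  30  39 566] [363.1 238.8]
[461 291  51  44 738] [493.4 307.6]
[110 340  31  24 448] [128.6 349.8]
```

View pics/w5.png

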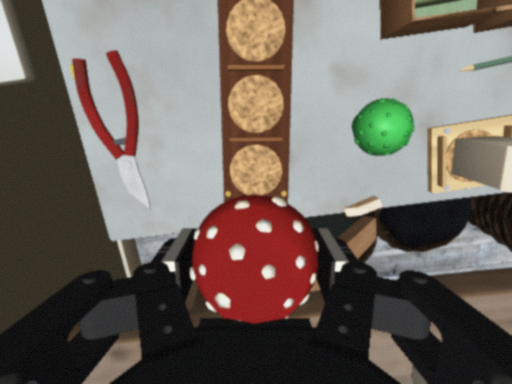

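The held toadstool is upright in the grip. The three visible corks, at (255,29), (255,103) and (255,170), match the predictions within 2 px, and the far one is my target. Lower it.

```bash
python3 -m creep '[[[-2.8,0.6,20],[0,0,0]],[[0,0,24],[0,0,0]],[[0,0,24],[0,0,0]],[[0,0,24],[0,0,0]],[[0,0,24],[0,0,0]],[[0,0,20],[0,0,0]],[[0,0,15],[0,0,0]],[[0,0,11],[0,0,0]],[[0,0,8],[0,0,0]],[[0,0,4],[0,0,0]],[[0,0,3],[0,0,0]],[[0,0,2],[0,0,0]],[[0,0,0],[0,0,0]],[[0,0,0],[0,0,0]],[[0,0,0],[0,0,0]]]'
```

```text
time_s: 18.97
ee_pos: [0.6218, -0.2736, 0.0274]
ee_rot: [0.001, 0.065, 0.998, -0.0]
wrist_force: [0.4, -0.2, -1.2]
finger_gap: 0.0587
gripper_force: 32.6
```

```bash
python3 -m creep '[[[0,0,1],[0,0,0]],[[0,0,1],[0,0,0]],[[0,0,1],[0,0,0]],[[0,0,0],[0,0,0]],[[0,0,0],[0,0,0]]]'
python3 -m creep '[[[0,0,0],[0,0,0]],[[0,0,0],[0,0,0]],[[0,0,0],[0,0,0]],[[0,0,0],[0,0,0]],[[0,0,0],[0,0,0]],[[0,0,0],[0,0,0]]]' 0.1
python3 -m creep '[[[0,0,-5],[0,0,0]],[[0,0,-10],[0,0,0]],[[0,0,-15],[0,0,0]],[[0,0,-25],[0,0,0]],[[0,0,-30],[0,0,0]],[[0,0,-30],[0,0,0]],[[0,0,-30],[0,0,0]],[[0,0,-30],[0,0,0]],[[0,0,-10],[0,0,0]],[[0,0,0],[0,0,0]],[[0,0,0],[0,0,0]]]'
python3 - <<'E'
from h import *
to(.634,.158,.2)
im=eyes.read_camera('wrist'); cv2.imwrite('pics/w6.png',im)
hsv=cv2.cvtColor(im,cv2.COLOR_BGR2HSV); H,S,V=[hsv[...,i].astype(int) for i in range(3)]
m=((H<8)|(H>172))&(S>120);m[:,:200]=0;m[:,310:]=0; m=cv2.morphologyEx(m.astype(np.uint8),cv2.MORPH_CLOSE,np.ones((7,7)))
for s,c in blobs(m,500): print(s,c,plane('wrist',s[0]+(s[2]-1)/2,s[1]+(s[3]-1)/2,.068).round(4))
E
```

```text
time_s: 19.38
ee_pos: [0.6214, -0.2734, 0.0239]
ee_rot: [0.0, 0.065, 0.998, -0.0]
wrist_force: [-0.7, 0.2, 2.0]
finger_gap: 0.059
gripper_force: 32.9
time_s: 19.88
ee_pos: [0.6211, -0.2733, 0.0233]
ee_rot: [-0.0, 0.065, 0.998, 0.0]
wrist_force: [0.3, -0.3, -0.3]
finger_gap: 0.0766
gripper_force: 0.0
time_s: 20.8
ee_pos: [0.6214, -0.2734, 0.2094]
ee_rot: [0.001, 0.065, 0.998, -0.0]
wrist_force: [-0.3, 1.1, -0.5]
finger_gap: 0.0769
gripper_force: 0.0
t 20.8 pos [ 0.6214 -0.2734  0.2094] tilt 0.11 yaw y 82.6 gap 0.0769 F [-0.3  1.1 -0.5]
 move [ 43.1 429.4   9. ]
[ 226  148   58   55 2302] [254.6 175.1] [ 0.6201 -0.2715  0.068 ]
```

The toadstool stands at (.620,-.2715), within 2 mm of the middle. Next the hare: hover and look, closing along the row above the pot's height.

```bash
python3 -m creep '[[[2.9,15,0],[0,0,0]],[[2.9,28.6,0],[0,0,0]],[[2.9,30,0],[0,0,0]],[[2.9,30,0],[0,0,0]],[[2.9,30,0],[0,0,0]],[[2.9,30,0],[0,0,0]],[[2.9,30,0],[0,0,0]],[[2.9,30,0],[0,0,0]],[[2.9,30,0],[0,0,0]],[[2.9,30,0],[0,0,0]],[[2.9,30,0],[0,0,0]],[[2.9,30,0],[0,0,0]],[[2.9,30,0],[0,0,0]],[[2.9,30,0],[0,0,0]],[[2.9,25,0],[0,0,0]],[[0,0,0],[0,0,-4.45]],[[0,0,0],[0,0,-4.45]],[[0,0,0],[0,0,0]],[[0,0,0],[0,0,0]]]' 0.3
python3 - <<'E'
from h import *
to(.634,.158,.056)
im=eyes.read_camera('wrist'); cv2.imwrite('pics/w7.png',im)
print(proj('wrist',[.634,.159,.03]),proj('wrist',[.634,.159,.1]),proj('wrist',[.633,.073,.059]))
cv2.imwrite('pics/c7.png',cv2.resize(im[110:260,100:340],None,fx=3,fy=3,interpolation=cv2.INTER_CUBIC))
E
```

```text
time_s: 22.43
ee_pos: [0.6313, 0.158, 0.206]
ee_rot: [-0.002, -0.012, 1.0, -0.0]
wrist_force: [-0.4, -0.8, 0.0]
finger_gap: 0.0598
gripper_force: 0.0
t 22.43 pos [0.6313 0.158  0.206 ] tilt 0.25 yaw y 91.4 gap 0.0598 F [-0.4 -0.8  0. ]
 move [ -3.3   0.  150. ]
[254.58927977 170.70595264] [254.68581111 184.60510226] [177.21335327 172.96757627]
```

View pics/c7.png

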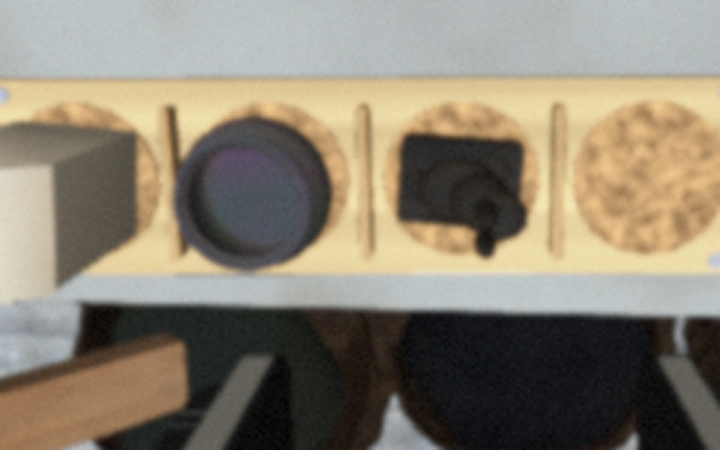

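The plinth centre is at (254,169) against a prediction of (254.6,170.7), so the hare is at about (.633,.158). Descend and grip.

```bash
python3 -m creep '[[[-1,0,15],[0,0,0]],[[-1,0,24],[0,0,0]],[[0,0,24],[0,0,0]],[[0,0,24],[0,0,0]],[[0,0,20],[0,0,0]],[[0,0,16],[0,0,0]],[[0,0,12],[0,0,0]],[[0,0,8],[0,0,0]],[[0,0,5],[0,0,0]],[[0,0,0],[0,0,0]],[[0,0,0],[0,0,0]],[[0,0,0],[0,0,0]]]' 0.3
python3 -m creep '[[[0,0,0],[0,0,0]],[[0,0,0],[0,0,0]],[[0,0,0],[0,0,0]],[[0,0,0],[0,0,0]],[[0,0,0],[0,0,0]],[[0,0,0],[0,0,0]],[[0,0,0],[0,0,0]],[[0,0,0],[0,0,0]]]' 1 40
```

```text
time_s: 23.48
ee_pos: [0.6363, 0.1576, 0.0617]
ee_rot: [0.001, -0.013, 1.0, 0.0]
wrist_force: [0.0, -0.9, 1.6]
finger_gap: 0.0598
gripper_force: 0.0
time_s: 24.15
ee_pos: [0.6362, 0.1573, 0.0617]
ee_rot: [0.001, -0.013, 1.0, -0.0]
wrist_force: [-0.9, -2.0, 5.8]
finger_gap: 0.0347
gripper_force: 40.0
```

```bash
python3 -m creep '[[[0,0,-4],[0,0,0]],[[0,0,-6],[0,0,0]],[[0,0,-10],[0,0,0]],[[0,0,-16],[0,0,0]],[[0,0,-24],[0,0,0]],[[0,0,-24],[0,0,0]],[[0,0,-24],[0,0,0]],[[0,0,-24],[0,0,0]],[[0,0,-24],[0,0,0]],[[0,0,-10],[0,0,0]],[[0,0,0],[0,0,4.5]],[[0,0,0],[0,0,4.4]],[[0,0,0],[0,0,0]],[[0,0,0],[0,0,0]]]'
python3 -c "
from h import *
to(.543,-.2618,.063)"
```

```text
time_s: 25.32
ee_pos: [0.6344, 0.1574, 0.2253]
ee_rot: [-0.001, 0.064, 0.998, -0.0]
wrist_force: [0.7, -0.1, -3.7]
finger_gap: 0.0345
gripper_force: 40.3
t 25.32 pos [0.6344 0.1574 0.2253] tilt 0.11 yaw y 82.7 gap 0.0345 F [ 0.7 -0.1 -3.7]
 move [  37.2 -427.3  162.6]
```

```bash
python3 -m creep '[[[0,-15,0],[0,0,0]],[[0,-24,0],[0,0,0]],[[0,-30,0],[0,0,0]],[[0,-30,0],[0,0,0]],[[0,-30,0],[0,0,0]],[[0,-30,0],[0,0,0]],[[0,-30,0],[0,0,0]],[[0,-30,0],[0,0,0]],[[0,-30,0],[0,0,0]],[[0,-30,0],[0,0,0]],[[0,-30,0],[0,0,0]],[[5,-30,0],[0,0,0]],[[8,-30,0],[0,0,0]],[[8,-30,0],[0,0,0]],[[8,-20,0],[0,0,0]],[[8,-8,0],[0,0,0]],[[0,0,0],[0,0,0]],[[0,0,0],[0,0,0]],[[0,0,0],[0,0,0]]]'
python3 - <<'E'
from h import *
to(.543,-.2618,.063)
im=eyes.read_camera('wrist'); cv2.imwrite('pics/w8.png',im)
for p in [(.6195,-.2732,.015),(.5409,-.2627,.015),(.4619,-.2526,.015),(.382,-.2422,.015)]: print(proj('wrist',p).round(1))
hsv=cv2.cvtColor(im,cv2.COLOR_BGR2HSV); H,S,V=[hsv[...,i].astype(int) for i in range(3)]
m=(H>8)&(H<22)&(S>60)&(V>110);m[:,:215]=0;m[:,300:]=0
for s,c in blobs(m,300): print(s,c)
E
```

```text
time_s: 26.9
ee_pos: [0.5437, -0.2602, 0.2262]
ee_rot: [0.0, 0.064, 0.998, 0.001]
wrist_force: [1.2, 0.3, -4.2]
finger_gap: 0.0351
gripper_force: 40.6
t 26.9 pos [ 0.5437 -0.2602  0.2262] tilt 0.06 yaw y 82.6 gap 0.0351 F [ 1.2  0.3 -4.2]
 move [  0.5  -1.8 163.2]
[250.9 217.9]
[251.1 161.5]
[250.9  98.2]
[250.9  26.3]
[ 224    0   58   60 2805] [252.7  28.6]
[ 226   71   55   57 2411] [252.7  99.3]
[ 228  138   51   39 1642] [253.1 158.2]
```

View pics/w8.png

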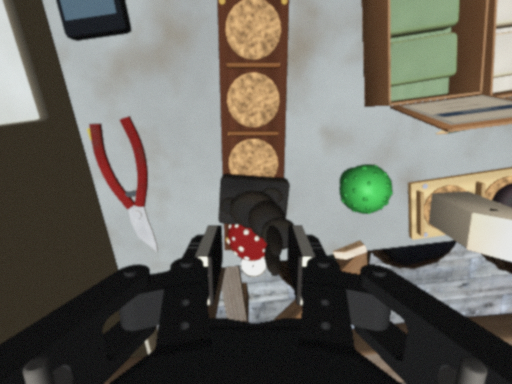

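The hare is upright in the grip. The target cork at (253,160) agrees with the earlier 1.7 px offset. Lower it.

```bash
python3 -m creep '[[[0,-0.8,15],[0,0,0]],[[0,0,24],[0,0,0]],[[0,0,24],[0,0,0]],[[0,0,24],[0,0,0]],[[0,0,24],[0,0,0]],[[0,0,18],[0,0,0]],[[0,0,13],[0,0,0]],[[0,0,9],[0,0,0]],[[0,0,6],[0,0,0]],[[0,0,3],[0,0,0]],[[0,0,2],[0,0,0]],[[0,0,0],[0,0,0]],[[0,0,0],[0,0,0]],[[0,0,0],[0,0,0]],[[0,0,0],[0,0,0]]]'
python3 -c "
from h import *
to(.5435,-.261,.0615)"
```

```text
time_s: 28.2
ee_pos: [0.5439, -0.2625, 0.0652]
ee_rot: [0.001, 0.065, 0.998, -0.0]
wrist_force: [0.4, -0.2, -3.1]
finger_gap: 0.0349
gripper_force: 40.7
t 28.2 pos [ 0.5439 -0.2625  0.0652] tilt 0.09 yaw y 82.6 gap 0.0349 F [ 0.4 -0.2 -3.1]
 move [0.6 1.4 3.7]
```

```bash
python3 -m creep '[[[0,1,1],[0,0,0]],[[0,0,1],[0,0,0]],[[0,0,1],[0,0,0]],[[0,0,1],[0,0,0]],[[0,0,0],[0,0,0]],[[0,0,0],[0,0,0]],[[0,0,0],[0,0,0]]]'
python3 -m creep '[[[0,0,0],[0,0,0]],[[0,0,0],[0,0,0]],[[0,0,0],[0,0,0]],[[0,0,0],[0,0,0]],[[0,0,0],[0,0,0]],[[0,0,0],[0,0,0]]]' 0.3
python3 -c "
from h import *
to(.5435,-.261,.0615)"
```

```text
time_s: 28.78
ee_pos: [0.5442, -0.2613, 0.0617]
ee_rot: [0.001, 0.065, 0.998, -0.0]
wrist_force: [-1.5, 1.7, 5.2]
finger_gap: 0.0347
gripper_force: 41.3
time_s: 29.28
ee_pos: [0.5434, -0.2611, 0.0601]
ee_rot: [-0.0, 0.065, 0.998, 0.0]
wrist_force: [-0.9, 0.4, 0.2]
finger_gap: 0.0599
gripper_force: 0.0
t 29.28 pos [ 0.5434 -0.2611  0.0601] tilt 0.01 yaw y 82.6 gap 0.0599 F [-0.9  0.4  0.2]
 move [-0.   0.1 -1.4]
```

Released upright. Lift and go to the pot, turning to close across the tray.

```bash
python3 -m creep '[[[0,0,-10],[0,0,0]],[[0,0,-20],[0,0,0]],[[0,0,-30],[0,0,0]],[[0,0,-35],[0,0,0]],[[0,0,-35],[0,0,0]],[[0,0,-35],[0,0,0]],[[-3.5,15,0],[0,0,0]],[[-3.5,27,0],[0,0,0]],[[-3.5,27,0],[0,0,0]],[[-3.5,27,0],[0,0,0]],[[-3.5,27,0],[0,0,0]],[[-3.5,27,0],[0,0,0]],[[-3.5,27,0],[0,0,0]],[[-3.5,27,0],[0,0,0]],[[-3.5,27,0],[0,0,0]],[[-3.5,27,0],[0,0,0]],[[-3.5,27,0],[0,0,0]],[[-3.5,27,0],[0,0,0]],[[-3.5,27,0],[0,0,0]]]'
python3 -m creep '[[[0,4,0],[0,0,6.76]],[[0,0,0],[0,0,6.76]],[[0,0,0],[0,0,6.76]],[[0,0,0],[0,0,6.76]],[[0,0,0],[0,0,6.76]],[[0,0,0],[0,0,6.76]],[[0,0,0],[0,0,6.76]],[[0,0,0],[0,0,6.76]],[[0,0,0],[0,0,6.76]],[[0,0,0],[0,0,6.76]],[[0,0,0],[0,0,6.76]],[[0,0,0],[0,0,6.76]],[[0,0,0],[0,0,0]],[[0,0,0],[0,0,0]],[[0,0,0],[0,0,0]]]' 0
python3 - <<'E'
from h import *
to(.633,.0735,.012)
im=eyes.read_camera('wrist'); cv2.imwrite('pics/w9raw.png',im)
s=eyes.read_camera('side'); b=cv2.resize(s[215:315,220:360],None,fx=3,fy=3)
o=np.zeros((384,770,3),np.uint8); o[:,:350]=im[:,80:430]; o[:300,350:]=b; cv2.imwrite('pics/w9.png',o)
print(proj('wrist',[.633,.0735,.059]))
E
```

```text
time_s: 30.87
ee_pos: [0.6326, 0.0706, 0.2263]
ee_rot: [0.0, 0.065, 0.998, 0.0]
wrist_force: [0.8, -0.3, 0.4]
finger_gap: 0.0599
gripper_force: 0.0
time_s: 32.12
ee_pos: [0.6329, 0.0732, 0.2258]
ee_rot: [0.0, 0.697, 0.717, 0.0]
wrist_force: [0.3, -0.4, 0.2]
finger_gap: 0.0854
gripper_force: 0.0
t 32.12 pos [0.6329 0.0732 0.2258] tilt 0.02 yaw y 1.6 gap 0.0854 F [ 0.3 -0.4  0.2]
 move [  0.3   0.  213.8]
[254.41999061 171.01703227]
```

View pics/w9.png

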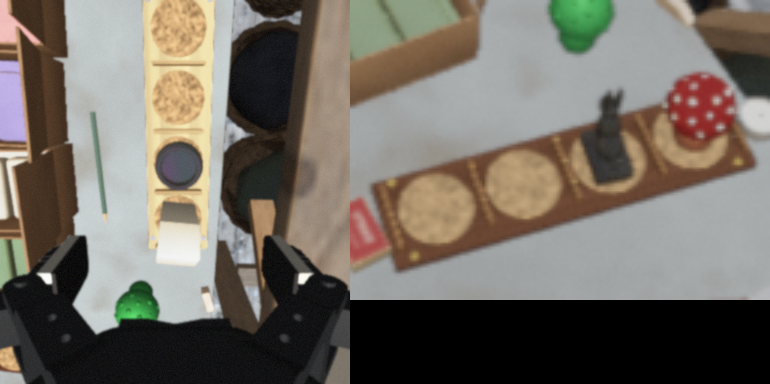

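Toadstool and hare both stand well on the rack. The pot appears at about (260,166) against a prediction of (254,171), so I recompute its position.

```bash
python3 - <<'E'
from h import *
g=cv2.cvtColor(cv2.imread('pics/w9raw.png'),cv2.COLOR_BGR2GRAY); m=(g<85); m[:135]=0;m[192:]=0;m[:,:225]=0;m[:,288:]=0
for s,c in blobs(m,200):
    P=plane('wrist',s[0]+(s[2]-1)/2,s[1]+(s[3]-1)/2,.05); print(s,c,P.round(4)); to(P[0],P[1],.012)
E
```

```text
[236 142  46  48 858] [258.3 164. ] [0.6378 0.0786 0.05  ]
t 32.22 pos [0.6329 0.0732 0.2256] tilt 0.01 yaw y 1.6 gap 0.0856 F [ 0.7 -0.1 -0.3]
 move [  5.2   5.  213.6]
```

```bash
python3 -m creep '[[[4,4,15],[0,0,0]],[[0,0,30],[0,0,0]],[[0,0,30],[0,0,0]],[[0,0,30],[0,0,0]],[[0,0,26],[0,0,0]],[[0,0,22],[0,0,0]],[[0,0,18],[0,0,0]],[[0,0,14],[0,0,0]],[[0,0,10],[0,0,0]],[[0,0,8],[0,0,0]],[[0,0,6],[0,0,0]],[[0,0,0],[0,0,0]],[[0,0,0],[0,0,0]],[[0,0,0],[0,0,0]]]' 0
python3 -m creep '[[[0,0,0],[0,0,0]],[[0,0,0],[0,0,0]],[[0,0,0],[0,0,0]],[[0,0,0],[0,0,0]],[[0,0,0],[0,0,0]],[[0,0,0],[0,0,0]],[[0,0,0],[0,0,0]],[[0,0,0],[0,0,0]]]' 1 25
```

```text
time_s: 33.38
ee_pos: [0.6378, 0.0774, 0.0175]
ee_rot: [0.001, 0.698, 0.716, 0.001]
wrist_force: [1.3, 0.6, 0.1]
finger_gap: 0.0856
gripper_force: 0.0
time_s: 34.05
ee_pos: [0.6378, 0.0774, 0.0178]
ee_rot: [0.001, 0.698, 0.716, 0.001]
wrist_force: [-0.8, -0.5, 5.0]
finger_gap: 0.0534
gripper_force: 26.0
```

```bash
python3 -m creep '[[[0,0,0],[0,0,0]],[[0,0,0],[0,0,0]],[[0,0,0],[0,0,0]],[[0,0,3],[0,0,0]],[[0,0,3],[0,0,0]],[[0,0,2],[0,0,0]],[[0,0,0],[0,0,0]],[[0,0,0],[0,0,0]]]' 0.1
python3 -m creep '[[[0,0,0],[0,0,0]],[[0,0,0],[0,0,0]],[[0,0,0],[0,0,0]],[[0,0,0],[0,0,0]],[[0,0,0],[0,0,0]],[[0,0,0],[0,0,0]],[[0,0,0],[0,0,0]],[[0,0,0],[0,0,0]]]' 1 25
```

```text
time_s: 34.72
ee_pos: [0.6363, 0.0773, 0.0078]
ee_rot: [-0.0, 0.698, 0.716, -0.0]
wrist_force: [0.6, -0.4, 0.3]
finger_gap: 0.0769
gripper_force: 0.0
time_s: 35.38
ee_pos: [0.6372, 0.0773, 0.0089]
ee_rot: [0.0, 0.698, 0.716, 0.0]
wrist_force: [-0.1, 0.1, 4.0]
finger_gap: 0.057
gripper_force: 27.0
```

57 mm is close to the widest and the pot is light. Lift gently.

```bash
python3 -m creep '[[[0,0,-2],[0,0,0]],[[0,0,-4],[0,0,0]],[[0,0,-6],[0,0,0]],[[0,0,-10],[0,0,0]],[[0,0,-16],[0,0,0]],[[0,0,-24],[0,0,0]],[[0,0,-24],[0,0,0]],[[0,0,-24],[0,0,0]],[[0,0,-24],[0,0,0]],[[0,0,-24],[0,0,0]],[[0,0,-24],[0,0,0]],[[0,0,-14],[0,0,0]],[[0,0,-4],[0,0,0]],[[0,0,0],[0,0,0]],[[0,0,0],[0,0,0]]]' 1 30
python3 -c "
from h import *
to(.463,-.251,.008)"
```

```text
time_s: 36.63
ee_pos: [0.6361, 0.0773, 0.2078]
ee_rot: [-0.0, 0.698, 0.716, -0.0]
wrist_force: [0.7, -0.9, -1.7]
finger_gap: 0.0564
gripper_force: 32.2
t 36.63 pos [0.6361 0.0773 0.2078] tilt 0.06 yaw y 1.5 gap 0.0564 F [ 0.7 -0.9 -1.7]
 move [-323.7 -181.3  200. ]
```

```bash
python3 -m creep '[[[-15,-5,0],[0,0,0]],[[-28,-8,0],[0,0,0]],[[-30,-10,0],[0,0,0]],[[-30,-15,0],[0,0,0]],[[-30,-16,0],[0,0,0]],[[-30,-18,0],[0,0,0]],[[-30,-18,0],[0,0,0]],[[-30,-18,0],[0,0,0]],[[-30,-18,0],[0,0,0]],[[-30,-18,0],[0,0,0]],[[-25,-18,0],[0,0,0]],[[-14,-12,0],[0,0,0]],[[-1,-7,0],[0,0,0]]]'
python3 -m creep '[[[0,0,0],[0,0,-6.76]],[[0,0,0],[0,0,-6.76]],[[0,0,0],[0,0,-6.76]],[[0,0,0],[0,0,-6.76]],[[0,0,0],[0,0,-6.76]],[[0,0,0],[0,0,-6.76]],[[0,0,0],[0,0,-6.76]],[[0,0,0],[0,0,-6.76]],[[0,0,0],[0,0,-6.76]],[[0,0,0],[0,0,-6.76]],[[0,0,0],[0,0,-6.76]],[[0,0,0],[0,0,-6.76]],[[0,0,0],[0,0,0]],[[0,0,0],[0,0,0]],[[0,0,0],[0,0,0]]]'
python3 -c "
from h import *
to(.463,-.251,.011)
im=eyes.read_camera('wrist'); cv2.imwrite('pics/w10.png',im)"
```

```text
time_s: 37.72
ee_pos: [0.461, -0.2528, 0.2066]
ee_rot: [-0.001, 0.699, 0.715, -0.001]
wrist_force: [0.4, 0.5, -1.8]
finger_gap: 0.0564
gripper_force: 32.2
time_s: 38.97
ee_pos: [0.4636, -0.2497, 0.2076]
ee_rot: [-0.001, 0.066, 0.998, 0.0]
wrist_force: [0.6, -0.6, -2.3]
finger_gap: 0.0567
gripper_force: 32.2
t 38.97 pos [ 0.4636 -0.2497  0.2076] tilt 0.09 yaw y 82.5 gap 0.0567 F [ 0.6 -0.6 -2.3]
 move [  0.2  -1.5 196.6]
```

View pics/w10.png

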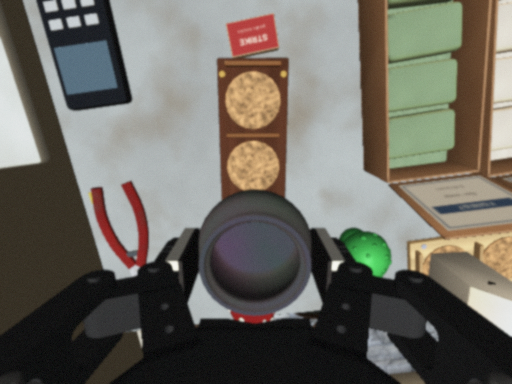

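The pot is held level and the remaining corks show at (254,100) and (253,165). Place 3 is under the pot. Lower it.

```bash
python3 -m creep '[[[0,-1.3,15],[0,0,0]],[[0,0,28],[0,0,0]],[[0,0,28],[0,0,0]],[[0,0,28],[0,0,0]],[[0,0,26],[0,0,0]],[[0,0,22],[0,0,0]],[[0,0,16],[0,0,0]],[[0,0,12],[0,0,0]],[[0,0,8],[0,0,0]],[[0,0,5],[0,0,0]],[[0,0,3],[0,0,0]],[[0,0,2],[0,0,0]],[[0,0,0],[0,0,0]],[[0,0,0],[0,0,0]],[[0,0,0],[0,0,0]],[[0,0,0],[0,0,0]]]'
python3 -c "
from h import *
to(.463,-.251,.009)"
```

```text
time_s: 40.35
ee_pos: [0.4645, -0.2519, 0.0161]
ee_rot: [0.001, 0.065, 0.998, -0.0]
wrist_force: [1.0, -0.9, -0.8]
finger_gap: 0.0561
gripper_force: 32.2
t 40.35 pos [ 0.4645 -0.2519  0.0161] tilt 0.08 yaw y 82.6 gap 0.0561 F [ 1.  -0.9 -0.8]
 move [1.6 0.7 7. ]
```

```bash
python3 -m creep '[[[1,0.5,2],[0,0,0]],[[0,0,1.5],[0,0,0]],[[0,0,1],[0,0,0]],[[0,0,1],[0,0,0]],[[0,0,0],[0,0,0]],[[0,0,0],[0,0,0]],[[0,0,0],[0,0,0]]]'
```

```text
time_s: 40.93
ee_pos: [0.4631, -0.2509, 0.0099]
ee_rot: [0.0, 0.065, 0.998, -0.0]
wrist_force: [-0.0, -0.9, -0.5]
finger_gap: 0.0567
gripper_force: 32.2
```

```bash
python3 -m creep '[[[0,0,0.8],[0,0,0]],[[0,0,0.7],[0,0,0]],[[0,0,0],[0,0,0]],[[0,0,0],[0,0,0]]]'
python3 -m creep '[[[0,0,0],[0,0,0]],[[0,0,0],[0,0,0]],[[0,0,0],[0,0,0]],[[0,0,0],[0,0,0]],[[0,0,0],[0,0,0]],[[0,0,0],[0,0,0]]]' 0.1
python3 -m creep '[[[0,0,-5],[0,0,0]],[[0,0,-10],[0,0,0]],[[0,0,-15],[0,0,0]],[[0,0,-25],[0,0,0]],[[0,0,-30],[0,0,0]],[[0,0,-35],[0,0,0]],[[0,0,-35],[0,0,0]],[[0,0,-35],[0,0,0]],[[0,0,-26],[0,0,0]],[[0,0,0],[0,0,0]],[[0,0,0],[0,0,0]]]'
python3 -c "
from h import *
to(.636,-.001,.23)"
```

```text
time_s: 41.27
ee_pos: [0.4632, -0.2511, 0.009]
ee_rot: [0.0, 0.065, 0.998, -0.0]
wrist_force: [-1.7, 0.5, 4.5]
finger_gap: 0.0568
gripper_force: 33.1
time_s: 41.77
ee_pos: [0.463, -0.2509, 0.0083]
ee_rot: [-0.0, 0.065, 0.998, 0.0]
wrist_force: [0.2, 0.1, -0.4]
finger_gap: 0.0768
gripper_force: 0.0
time_s: 42.68
ee_pos: [0.4645, -0.2519, 0.2278]
ee_rot: [0.003, 0.065, 0.998, -0.002]
wrist_force: [-0.3, 0.5, -1.0]
finger_gap: 0.077
gripper_force: 0.0
t 42.68 pos [ 0.4645 -0.2519  0.2278] tilt 0.37 yaw y 82.6 gap 0.077 F [-0.3  0.5 -1. ]
 move [-137.7  270.9   -2.2]
```

```bash
python3 -m creep '[[[-8,12,0],[0,0,0]],[[-13,25,0],[0,0,0]],[[-14,27,0],[0,0,0]],[[-14,27,0],[0,0,0]],[[-14,27,0],[0,0,0]],[[-14,27,0],[0,0,0]],[[-14,27,0],[0,0,0]],[[-14,27,0],[0,0,0]],[[-14,27,0],[0,0,0]],[[-13,27,0],[0,0,0]],[[-6,18,0],[0,0,0]],[[0,0,0],[0,0,-4.45]],[[0,0,0],[0,0,-4.45]],[[0,0,0],[0,0,0]],[[0,0,0],[0,0,0]],[[0,0,0],[0,0,0]]]'
python3 - <<'E'
from h import *
to(.636,-.003,.066)
im=eyes.read_camera('wrist'); cv2.imwrite('pics/w11raw.png',im)
s=eyes.read_camera('side'); b=cv2.resize(s[225:315,220:360],None,fx=3,fy=3)
o=np.zeros((384,770,3),np.uint8); o[:,:350]=im[:,80:430]; o[:270,350:]=b; cv2.imwrite('pics/w11.png',o)
for z in (.125,.09): print(proj('wrist',[.636,-.003,z]))
E
```

```text
time_s: 44.02
ee_pos: [0.6339, -0.0001, 0.2232]
ee_rot: [-0.001, -0.012, 1.0, 0.0]
wrist_force: [0.1, 0.0, -0.0]
finger_gap: 0.0771
gripper_force: 0.0
t 44.02 pos [ 6.339e-01 -1.000e-04  2.232e-01] tilt 0.12 yaw y 91.4 gap 0.0771 F [ 0.1  0.  -0. ]
 move [ -2.3  -3.  157.2]
[250.4215032  185.58071174]
[250.81921887 177.51899702]
```

View pics/w11.png

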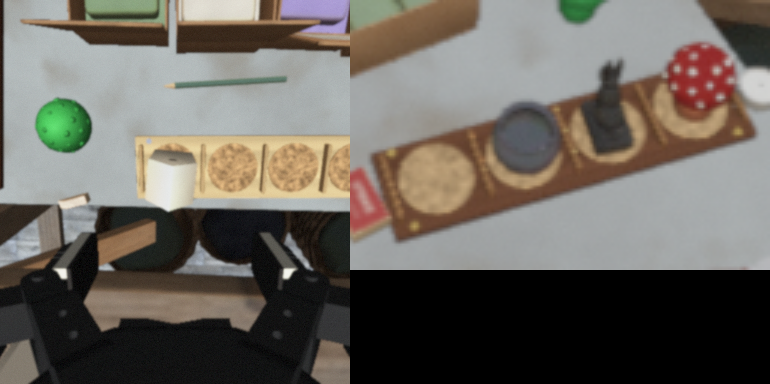

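The pot stands on place 3 with the toadstool and hare beyond it. The house roof is at about (250,180), as predicted. Descend and grip its walls.

```bash
python3 -m creep '[[[-2,-3.3,15],[0,0,1.5]],[[0,0,24],[0,0,0]],[[0,0,24],[0,0,0]],[[0,0,24],[0,0,0]],[[0,0,22],[0,0,0]],[[0,0,18],[0,0,0]],[[0,0,13],[0,0,0]],[[0,0,9],[0,0,0]],[[0,0,6],[0,0,0]],[[0,0,4],[0,0,0]],[[0,0,2],[0,0,0]],[[0,0,0],[0,0,0]],[[0,0,0],[0,0,0]],[[0,0,0],[0,0,0]]]' 0.15
python3 -c "
from h import *
to(.636,-.0035,.06)"
```

```text
time_s: 45.28
ee_pos: [0.6377, -0.0032, 0.0644]
ee_rot: [0.001, 0.0, 1.0, -0.0]
wrist_force: [-0.2, -0.4, -0.7]
finger_gap: 0.0723
gripper_force: 0.0
t 45.28 pos [ 0.6377 -0.0032  0.0644] tilt 0.1 yaw y 90.0 gap 0.0723 F [-0.2 -0.4 -0.7]
 move [ 1.7 -0.3  4.4]
```

```bash
python3 -m creep '[[[1,0,2],[0,0,0]],[[0,0,0],[0,0,0]],[[0,0,0],[0,0,0]]]'
python3 -m creep '[[[0,0,0],[0,0,0]],[[0,0,0],[0,0,0]],[[0,0,0],[0,0,0]],[[0,0,0],[0,0,0]],[[0,0,0],[0,0,0]],[[0,0,0],[0,0,0]],[[0,0,0],[0,0,0]],[[0,0,0],[0,0,0]]]' 1 30
```

```text
time_s: 45.53
ee_pos: [0.6358, -0.0032, 0.0615]
ee_rot: [-0.0, 0.0, 1.0, -0.0]
wrist_force: [-0.8, -0.2, -0.7]
finger_gap: 0.0726
gripper_force: 0.0
time_s: 46.2
ee_pos: [0.6363, -0.0033, 0.0619]
ee_rot: [0.0, 0.0, 1.0, -0.0]
wrist_force: [0.2, 0.1, 4.4]
finger_gap: 0.0485
gripper_force: 30.9
```

The gap of 48.5 mm is more than the 45 mm wall width, so the pads may be on the eaves or the 50 mm side. I test with a small lift.

```bash
python3 -m creep '[[[0,0,-2],[0,0,0]],[[0,0,-3],[0,0,0]],[[0,0,-3],[0,0,0]],[[0,0,0],[0,0,0]],[[0,0,0],[0,0,0]],[[0,0,0],[0,0,0]]]' 1 40
python3 - <<'E'
from h import *
to(.636,-.0035,.06)
im=eyes.read_camera('wrist'); cv2.imwrite('pics/w12.png',im)
hsv=cv2.cvtColor(im,cv2.COLOR_BGR2HSV); m=(hsv[...,2]>120)&(hsv[...,1]<50); m[:150]=0; m[:,:150]=0;m[:,350:]=0
for s,c in blobs(m,500): 
    print(s,c)
n,l,st,_=cv2.connectedComponentsWithStats(m.astype(np.uint8)); 
for i in range(1,n):
    if st[i,4]>1500:
        cn=max(cv2.findContours((l==i).astype(np.uint8),0,1)[0],key=cv2.contourArea); print(cv2.approxPolyDP(cn,4,True)[:,0].tolist())
E
```

```text
time_s: 46.7
ee_pos: [0.6356, -0.0032, 0.069]
ee_rot: [-0.0, 0.0, 1.0, 0.0]
wrist_force: [-1.0, 0.4, -1.8]
finger_gap: 0.048
gripper_force: 40.7
t 46.7 pos [ 0.6356 -0.0032  0.069 ] tilt 0.03 yaw y 90.0 gap 0.048 F [-1.   0.4 -1.8]
 move [-0.4 -0.3  9. ]
[ 150  150   48  108 4324] [170.6 199. ]
[ 204  199  103  124 9209] [252.8 260.6]
[[194, 150], [150, 150], [150, 257], [165, 257], [175, 240], [197, 225]]
[[212, 203], [216, 208], [206, 209], [206, 286], [235, 318], [271, 318], [304, 284], [299, 270], [306, 214], [285, 223], [280, 217], [288, 219], [288, 214], [276, 217], [278, 212], [269, 209], [259, 213], [240, 199], [229, 206], [225, 200], [219, 207]]
```

Held: the weight shows and the pads are centred. Lift and carry, keeping clear of the lids.

```bash
python3 -m creep '[[[0,0,-10],[0,0,0]],[[0,0,-16],[0,0,0]],[[0,0,-24],[0,0,0]],[[0,0,-28],[0,0,0]],[[0,0,-28],[0,0,0]],[[0,0,-28],[0,0,0]],[[0,0,-20],[0,0,0]],[[0,0,-8],[0,0,0]],[[0,-15,0],[0,0,0]],[[0,-26,0],[0,0,0]],[[0,-28,0],[0,0,0]],[[0,-28,0],[0,0,0]],[[0,-28,0],[0,0,0]],[[0,-28,0],[0,0,0]],[[0,-28,0],[0,0,0]],[[0,-26,0],[0,0,0]],[[0,-20,0],[0,0,0]],[[0,-10,0],[0,0,0]]]'
python3 -m creep '[[[12,0,0],[0,0,0]],[[24,0,0],[0,0,0]],[[28,0,0],[0,0,0]],[[28,0,0],[0,0,0]],[[28,0,0],[0,0,0]],[[28,0,0],[0,0,0]],[[28,0,0],[0,0,0]],[[28,0,0],[0,0,0]],[[24,0,0],[0,0,0]],[[18,0,0],[0,0,0]],[[6,0,0],[0,0,0]],[[0,0,0],[0,0,3.7]],[[0,0,0],[0,0,3.7]],[[0,0,0],[0,0,0]],[[0,0,0],[0,0,0]],[[0,0,0],[0,0,0]]]'
python3 - <<'E'
from h import *
to(.3835,-.2405,.063)
im=eyes.read_camera('wrist'); cv2.imwrite('pics/w13.png',im)
print('pred cork',proj('wrist',[.382,-.2422,.015]))
hsv=cv2.cvtColor(im,cv2.COLOR_BGR2HSV); H,S,V=[hsv[...,i].astype(int) for i in range(3)]
m=(H>8)&(H<22)&(S>60)&(V>110);m[:,:215]=0;m[:,300:]=0
for s,c in blobs(m,200): print(s,c)
E
```

```text
time_s: 48.25
ee_pos: [0.6339, -0.2438, 0.2287]
ee_rot: [-0.002, 0.001, 1.0, -0.0]
wrist_force: [0.2, 0.6, -1.0]
finger_gap: 0.0476
gripper_force: 41.0
time_s: 49.58
ee_pos: [0.384, -0.24, 0.231]
ee_rot: [-0.0, 0.064, 0.998, 0.0]
wrist_force: [-0.3, 0.4, -0.7]
finger_gap: 0.048
gripper_force: 41.0
t 49.58 pos [ 0.384 -0.24   0.231] tilt 0.04 yaw y 82.7 gap 0.048 F [-0.3  0.4 -0.7]
 move [  0.4  -0.6 168. ]
pred cork [251.66572602 161.69416581]
[ 229  138   50   39 1574] [253.5 158.5]
```

```bash
python3 -m creep '[[[0,-0.5,15],[0,0,0]],[[0,0,24],[0,0,0]],[[0,0,26],[0,0,0]],[[0,0,26],[0,0,0]],[[0,0,24],[0,0,0]],[[0,0,18],[0,0,0]],[[0,0,13],[0,0,0]],[[0,0,9],[0,0,0]],[[0,0,5],[0,0,0]],[[0,0,3],[0,0,0]],[[0,0,2],[0,0,0]],[[0,0,0],[0,0,0]],[[0,0,0],[0,0,0]],[[0,0,0],[0,0,0]],[[0,0,0],[0,0,0]],[[0,0,0],[0,0,0]]]'
```

```text
time_s: 50.97
ee_pos: [0.3841, -0.2409, 0.0669]
ee_rot: [0.0, 0.065, 0.998, -0.0]
wrist_force: [0.2, -0.9, -1.4]
finger_gap: 0.0476
gripper_force: 41.0
```

```bash
python3 -m creep '[[[0,0,2],[0,0,0]],[[0,0,1],[0,0,0]],[[0,0,1],[0,0,0]],[[0,0,0.7],[0,0,0]],[[0,0,0],[0,0,0]],[[0,0,0],[0,0,0]],[[0,0,0],[0,0,0]]]'
```

```text
time_s: 51.55
ee_pos: [0.3839, -0.2408, 0.062]
ee_rot: [0.0, 0.065, 0.998, -0.0]
wrist_force: [-0.4, 1.7, 3.3]
finger_gap: 0.0482
gripper_force: 41.8
```

Contact. Release, lift and check with both cameras.

```bash
python3 -m creep '[[[0,0,0],[0,0,0]],[[0,0,0],[0,0,0]],[[0,0,0],[0,0,0]],[[0,0,0],[0,0,0]],[[0,0,0],[0,0,0]],[[0,0,0],[0,0,0]]]' 0.15
python3 -m creep '[[[0,0,-5],[0,0,0]],[[0,0,-10],[0,0,0]],[[0,0,-15],[0,0,0]],[[0,0,-25],[0,0,0]],[[0,0,-30],[0,0,0]],[[0,0,-30],[0,0,0]],[[0,0,-30],[0,0,0]],[[0,0,-20],[0,0,0]],[[0,30,0],[0,0,0]],[[0,35,0],[0,0,0]],[[0,35,0],[0,0,0]],[[0,35,0],[0,0,0]],[[0,35,0],[0,0,0]],[[0,35,0],[0,0,0]],[[0,20,0],[0,0,0]],[[0,0,0],[0,0,0]],[[0,0,0],[0,0,0]]]'
python3 - <<'E'
from h import *
to(.5,0,.2)
im=eyes.read_camera('top'); s=eyes.read_camera('side'); cv2.imwrite('pics/fin_top.png',im); cv2.imwrite('pics/fin_side.png',s)
a0=cv2.imread('pics/top0.png').astype(int); s0=cv2.imread('pics/side0.png').astype(int)
hsv=cv2.cvtColor(im,cv2.COLOR_BGR2HSV); H,S,V=[hsv[...,i].astype(int) for i in range(3)]
W=np.zeros(H.shape,bool); W[125:275,315:380]=1
def sh(n,m,z,a=60):
    for t,c in blobs(m&W,a): print(n,t,c,plane('top',t[0]+(t[2]-1)/2,t[1]+(t[3]-1)/2,z).round(4))
sh('toad',((H<8)|(H>172))&(S>120)&(V>70),.068)
d=np.abs(im.astype(int)-a0).sum(2)>60
sh('changed',d,.05,40)
sh('white',(S<45)&(V>150)&d,.11,40)
ds=np.abs(s.astype(int)-s0).sum(2)>60; ds[:240]=0;ds[:,:215]=0
for t,c in blobs(ds,30): print('side chg',t,c)
for n,x,y,h in(('T',.62,-.272,.08),('H',.542,-.261,.102),('P',.463,-.251,.044),('W',.383,-.2405,.11)): print(n,'side base/top',proj('side',[x,y,.015]).round(0),proj('side',[x,y,.015+h]).round(0),'top view',proj('top',[x,y,.015]).round(0),proj('top',[x,y,.015+h]).round(0))
E
```

```text
time_s: 52.05
ee_pos: [0.3838, -0.2407, 0.0616]
ee_rot: [0.0, 0.065, 0.998, -0.0]
wrist_force: [-0.3, -1.0, -0.5]
finger_gap: 0.0726
gripper_force: 0.0
time_s: 53.47
ee_pos: [0.413, -0.017, 0.2276]
ee_rot: [0.001, 0.063, 0.998, -0.0]
wrist_force: [-0.3, -0.9, 0.5]
finger_gap: 0.0724
gripper_force: 0.0
t 53.47 pos [ 0.413  -0.017   0.2276] tilt 0.09 yaw y 82.8 gap 0.0724 F [-0.3 -0.9  0.5]
 move [-84.2  27.8  27.6]
toad [347 143  21  23 303] [357.4 153.7] [ 0.6209 -0.2718  0.068 ]
toad [332 265  19  10 129] [341.3 269.3] [ 0.3181 -0.2211  0.068 ]
changed [346 148  22  18 258] [354.9 156.7] [ 0.6189 -0.2746  0.05  ]
changed [341 177  21  19 290] [350.7 186.5] [ 0.5376 -0.2573  0.05  ]
changed [337 204  23  22 384] [347.9 214.5] [ 0.461 -0.247  0.05 ]
changed [334 232  29  23 472] [349.  242.5] [ 0.3862 -0.2447  0.05  ]
white [342 233  21  20 321] [352.2 241.9] [ 0.3839 -0.2415  0.11  ]
side chg [324 240  25  26 447] [335.9 251.5]
side chg [296 244  19  33 369] [305.4 262.6]
side chg [266 258  25  26 419] [278.  271.6]
side chg [239 260  23  30 392] [249.4 270.8]
T side base/top [332. 260.] [337. 243.] top view [353. 159.] [360. 152.]
H side base/top [305. 267.] [309. 246.] top view [349. 187.] [358. 179.]
P side base/top [277. 275.] [278. 267.] top view [347. 215.] [350. 213.]
W side base/top [248. 283.] [247. 262.] top view [344. 245.] [353. 243.]
```

All four are upright and within about 3 mm of their places, and the gripper is clear. Handing in.

```bash
python3 -c "
from bench import manip
print(manip.hand_in())"
```

```text
the job is handed in; nothing more can be done
None
```

The four ornaments stand upright on the rack in order from the tealight (toadstool, hare, pot, house), each within a few mm of its place by my last camera check; the job was handed in at about 54 s, and no verdict came back.

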